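# Press the pop-up stopper into a spice jar and weigh it

### The arm

A 6-joint arm with a two-finger parallel gripper is mounted at the origin on a cart in front of the work surface, level with it; the furniture and walls round the work are solid. World frame = base frame: x ahead of the robot, y to its left, z up, the work surface at z = 0. Lengths are in m, angles in rad, forces in N, time in s.
With the tool pointing down it reaches from about 0.375 to 0.975 m from the base axis. Payload 3.8 kg.
Tool frame: the origin (TCP) lies on the centre line of the jaws, within the pads' length; the fingertips stand 8 mm ahead of it and the grasp point (between the pads) lies 11 mm behind it (r.tip_reach is the distance from the TCP to the fingertips, in m); z points along the fingers, y is the direction in which the jaws open and shut (so a half turn about z gives the same grasp; the last joint's range is limited). The gripper opens to 88 mm and grips with 3 to 60 N. Pads are 18 mm wide; open, the fingers measure 123 mm over their backs; the gripper's body (75 mm by 187 mm) begins 45 mm behind the grasp point.
Start: joints at [1.272, 0.264, 1.604, -0, 1.274, -0.037], TCP at [0.175, 0.652, 0.224] pointing down, gripper open.
Joint ranges: [-2.63, 2.63], [-0.94, 2.18], [0.31, 2.57], [-1.31, 4.45], [0, 2.66], [-2.55, 2.55]. Speed limits (rad/s): [2.57, 2.57, 3.14, 3.14, 3.14, 3.14].

### API

Orientations are given as a unit quaternion [w, x, y, z].
In Python, from bench import r, grab_frame gives the robot as it stands.
- The arm moves only by the tool step_arm, never from a script. Its argument "rows" is a list of rows, each a list of 3 entries, a list of its own where there are three numbers: the shift along the tool's x, y, z normalised to -1 to 1, where 1 is 10 cm, then the turn, a rotation vector about the tool's x, y, z normalised to -1 to 1, where 1 is 90 degrees, then the opening in per cent of the stroke, from 0 (shut) to 100 (fully open). A call has 1 to 12 rows; each row shifts and turns the pose as measured when the row begins, along the tool's axes as they then stand; what a row does not reach is not made up. A row lasts 1/12 s, in which the tool goes at most 41.7 mm and 7.16 degrees, less where a joint would pass 70% of its speed; a pose out of reach is approached as far as the arm can. A call with a number of a shift or a turn outside -1 to 1 is refused whole. A call with a gripper value outside its range is refused whole. The fingers move at their own pace and stop on an object; the grip force is fixed at half the most. Time passes only in rows, so rows that do not move let the fingers close. It gives the time, the measured TCP pose, the force and the opening at its end, in the units of the state.
- r.read_state(): the state, without advancing time (a new reading comes with each control period).
- grab_frame(name): name is "scene" or "top" or "wrist"; returns a dict with "image" (400x640x3 uint8, red, green, blue), "K" (3x3 intrinsics, pixels), "dist" ([k1, k2, p1, p2, k3] as OpenCV has them; the pictures are not rectified), "world_to_cam" (4x4, takes a point from world to camera coordinates); the wrist camera has in their place "hand_eye" (4x4, takes a point from camera to tool coordinates, whose origin is the TCP and whose axes are the flange's). Camera axes: x right, y up, looking along -z (the intrinsics and any distortion apply to the point x, -y, -z); pixel columns grow to the right and rows downward; lengths in m; the calibration is good to about 2 mm. A picture is of the moment at which its call begins: read the wrist's pose just before it. There is no depth.
- r.close_job(): hands the job in, once; it reports no verdict.
The state is a dict: "time_s": time; "q": joint angles; "qd": joint speeds; "joint_efforts": joint torques, N m; "eef_pos": TCP position; "tool_rot": TCP orientation; "force": force on the tool from outside, world axes, zero at the start; "ft_torque": the same for the moment, N m; "opening": opening from 0.0 (shut) to 1.0 (fully open).
Only numpy, scipy, OpenCV 4.12 (cv2) and the standard library are available. Lean on these libraries where they do the work, as an engineer would, in place of code of your own. Each camera call takes 0.05 s, during which the arm holds its last target. There are 200 camera calls.

### The job

One jar in the wooden carrier still has its blue stopper standing up: lift that jar out by the stopper, stand it in the round nest of the bench press and push the stopper in by pulling the lever down as far as it goes. The lever is spring-loaded, so guide it gently all the way back up instead of letting it snap, then take the jar by its sides and stand it upright on the square pan of the nearest kitchen scale, leaving the other jars where they are.

Things in the scene. Friction and masses are not known exactly. Their poses are not given: they have to be found in the camera images.
- jar: Spice jar with a green herb label and a white cap, 47 mm in diameter and 98 mm high without its stopper, 0.1 to 0.2 kg. Origin: centre of its underside, z up along the jar. It starts in one of the three cells of the carrier. The cap is fixed; a blue captive stopper stands up out of the middle of the cap.
- stopper_top (a point): Centre of the top face of the blue stopper, a rod 20 mm in diameter that at first stands 25 to 28 mm out of the white cap. It is the only part of the jar that can be gripped in the carrier. It does not pull out, so the jar can be carried by it. Pushed fully home its top is only 2 mm above the cap, too little to grip.
- stopper_part (a joint): How far the blue stopper has been pushed down into the jar, m: 0 = standing 28 mm out, 0.026 = as far in as it can go. It slides stiffly (about 6 N) and stays where it is left. One full stroke of the press lever pushes it to about 0.024; home is beyond 0.020.
- press: Grey bench press, fixed. Origin: on the worktop right under the centre of the nest; x points from the nest to the hinge (away from the robot's side), y to the left, z up. Base 230 x 130 x 10 mm, from x = -55 to +175 mm. Two hinge posts 149 mm high stand at x = 120, y = +-30 mm. A black shoe under the lever presses the stopper over the last 0.25 rad of its swing.
- press_nest (a point): Centre of the floor of the nest, a round recess 60 mm in diameter and 6 mm deep, its edge bevelled by 3 mm, in the base; its floor is 4 mm above the worktop, its rim 10 mm. The jar stands in it.
- press_hinge (a point): Centre of the lever's hinge, 120 mm behind the nest's centre (press x) and 130 mm above the worktop. The hinge axis is the press's y axis.
- lever (a joint): Angle of the press lever, rad: 0 = at rest, upright and leaning back a little (1.8 rad above level), 1.8 = pulled down level, at its stop; the cross bar swings from behind the hinge over it towards press -x and down. A spring drives it up with about 0.4 N m at 0 and 1.5 N m at 1.8; let go, it flies up at many rad/s. Returning faster than 2 rad/s counts as snapping back.
- lever_left (a point): Middle of the left (press +y) red grip of the lever's cross bar. The bar runs along the press's y axis 170 mm from the hinge; each grip is a sleeve 18 mm in diameter and 64 mm long, centred 54 mm to the side of the lever's middle plane, turning freely on the bar. At rest it is 295 mm above the worktop, pulled down 130 mm.
- lever_right (a point): Middle of the right (press -y) red grip of the cross bar, the same as the left one.
- carrier: Open plywood jar carrier, fixed, 64 x 182 x 100 mm with 4 mm walls and floor; three cells in a row along its y axis (56 mm along x), centres at y = -59.5, 0 and +59.5 mm. Origin: centre of its underside. It hides the jars up to their caps. With little room between the jars, close the fingers on the stopper along the carrier's x axis.
- red_jar_1: Bystander: spice jar with a red cap, 45 mm in diameter, 106 mm high, in another cell of the carrier. Origin: centre of its underside.
- red_jar_2: Bystander: the second red-capped jar, the same, in the remaining cell.
- scale: Flat white electronic kitchen scale, 195 x 155 x 24 mm, standing loose on the front half of the worktop, beside the press, 0.38 kg (not the one lying far back). Origin: centre of its underside; its display and keys are at its -x end, the pan at its +x end.
- scale_pan (a point): Centre of the top face of the scale's square pan (136 mm along the scale's x, 148 mm along y, 24 mm above the worktop).
There are look-alikes about, which are no part of the job. Leave any yellow look-alike of the jar alone. Of the things shaped like the scale, the white one is meant.

How it is judged:
On the way, in this order (a step that is already met when the one before it is completed fails the run):
1. the jar stands in the nest of the press, its stopper still up and the lever up (horizontal distance between jar and press_nest below 0.008 m and z of jar in the frame of press_nest below 0.002 m and angle between jar's own z axis and vertical below 0.12 rad and value of joint lever below 0.06 rad and value of joint stopper_part below 0.01 m), for 0.2 s.
2. the shoe of the lever bears on the stopper while it still stands up (horizontal distance between jar and press_nest below 0.008 m and z of jar in the frame of press_nest below 0.002 m and angle between jar's own z axis and vertical below 0.12 rad and value of joint stopper_part below 0.017 m and contact force between lever and jar above 1 N), for 0.02 s.
3. the lever is pulled right down and the stopper is home (over 20 mm in) while the jar stands in the nest (horizontal distance between jar and press_nest below 0.008 m and z of jar in the frame of press_nest below 0.002 m and angle between jar's own z axis and vertical below 0.12 rad and value of joint stopper_part above 0.02 m and value of joint lever above 1.7 rad), for 0.1 s.
4. the lever is back up at rest, let go, the jar still in the nest (horizontal distance between jar and press_nest below 0.008 m and z of jar in the frame of press_nest below 0.002 m and angle between jar's own z axis and vertical below 0.12 rad and value of joint lever below 0.06 rad and contact force between the fingers and lever below 0.2 N), for 0.2 s.
At the end, for the whole second after the job is handed in: The jar stands upright and still on the pan of the flat-lying scale (within 55 mm of the pan's centre along the scale, 60 mm across), its stopper over 20 mm in, the press lever up within 0.06 rad of rest, and the two red-capped jars within 30 mm of where they were (value of joint stopper_part above 0.02 m and value of joint lever below 0.06 rad and x of jar in the frame of scale_pan between -0.055 and 0.055 m and y of jar in the frame of scale_pan between -0.06 and 0.06 m and z of jar in the frame of scale_pan between -0.006 and 0.006 m and angle between jar's own z axis and vertical below 0.12 rad and linear speed of jar below 0.02 m/s and angle between scale's own z axis and vertical below 0.05 rad and distance of each of red_jar_1, red_jar_2 from where it was at the start of the episode below 0.03 m); the robot touches nothing.
It fails at once if the lever snaps back (returns faster than 2 rad/s) (velocity of joint lever below -2 rad/s).
It fails at once if the jar is tipped over (angle between jar's own z axis and vertical above 0.7 rad).
It fails at once if a red-capped jar is taken out or moved by more than 50 mm (distance of any of red_jar_1, red_jar_2 from where it was at the start of the episode above 0.05 m).
It also fails if it takes over 72 s, if anything falls off the work surface, if the arm or the gripper's body presses on something with over 40 N, if the wrist force passes 120 N, or if a joint passes its speed limit or range.

## Working session

There is one attempt and no reset: what is moved stays moved. The work goes in short steps, Python scripts to look and compute and a tool call to move; the robot and the scene stay as the last step left them, time stands still between calls to the robot, and variables do not carry over. Pictures are saved under pics/ and viewed, about 8 in all and at most 12, crops included, and the job is handed in when it is done.

Besides the shell and the picture viewer there is one more tool, called after ">>>" as a command line: name --argument value ..., lists and objects as JSON in quotes. step_arm: Moves the arm, as the interface text tells. Its arguments: {"type":"object","properties":{"rows":{"type":"array","items":{"type":"array"}}},"required":["rows"]}

```bash
ls; mkdir -p pics; python3 - <<'E'
from bench import r, grab_frame
import cv2,numpy as np
print(r.read_state())
for n in ["scene","top","wrist"]:
    f=grab_frame(n); cv2.imwrite(f"pics/{n}0.png",f["image"][:,:,::-1])
    np.savez(f"pics/{n}0.npz",**f)
    print(n,f["K"],f["dist"],f.get("world_to_cam",f.get("hand_eye")))
E
```

```text
pics
{'time_s': 0.0, 'q': array([ 1.27209239e+00,  2.64736026e-01,  1.60537578e+00,  1.32256077e-05,
        1.27371730e+00, -3.69155683e-02]), 'qd': array([ 2.05567992e-03, -6.09709792e-04,  6.35976271e-05, -8.83170304e-04,
        1.43651571e-04,  1.10610050e-03]), 'joint_efforts': array([-1.15949639e-03, -5.02112854e+01, -3.56870806e+01,  7.28936330e-02,
        2.92596646e-02, -1.74816555e-04]), 'eef_pos': array([0.17448163, 0.65127999, 0.22309864]), 'tool_rot': array([-1.93002544e-04,  1.30522575e-01,  9.91444707e-01, -1.10146605e-03]), 'force': array([-0.74857665,  0.56004667,  0.31421996]), 'ft_torque': array([ 0.02809121, -0.02431579, -0.00667282]), 'opening': 0.9949057157248082}
scene [[395.14977009   0.         326.88408341]
 [  0.         395.14977009 196.15204931]
 [  0.           0.           1.        ]] [-0.03529673  0.          0.          0.          0.        ] [[ 0.71801233 -0.69562535  0.02374159 -0.32148474]
 [ 0.31024502  0.35039098  0.88372744 -0.39875655]
 [-0.62306205 -0.62716148  0.46739935 -1.09022737]
 [ 0.          0.          0.          1.        ]]
top [[476.3051531    0.         323.8255511 ]
 [  0.         476.3051531  194.59362286]
 [  0.           0.           1.        ]] [0.032133 0.       0.       0.       0.      ] [[-0.45511314 -0.89033179  0.01346607  0.36287722]
 [ 0.71909906 -0.35858073  0.59524482 -0.48577606]
 [-0.52513671  0.28058718  0.80343156 -1.83050592]
 [ 0.          0.          0.          1.        ]]
wrist [[360.35710382   0.         317.68910152]
 [  0.         360.35710382 206.6934007 ]
 [  0.           0.           1.        ]] [-0.0832428  0.         0.         0.         0.       ] [[-4.25611465e-04  9.51678608e-01  3.07095500e-01  7.94174575e-02]
 [ 9.99999888e-01  3.41659038e-04  3.27135436e-04 -9.62804596e-05]
 [ 2.06405844e-04  3.07095604e-01 -9.51678647e-01 -1.58779518e-01]
 [ 0.00000000e+00  0.00000000e+00  0.00000000e+00  1.00000000e+00]]
```

View pics/scene0.png

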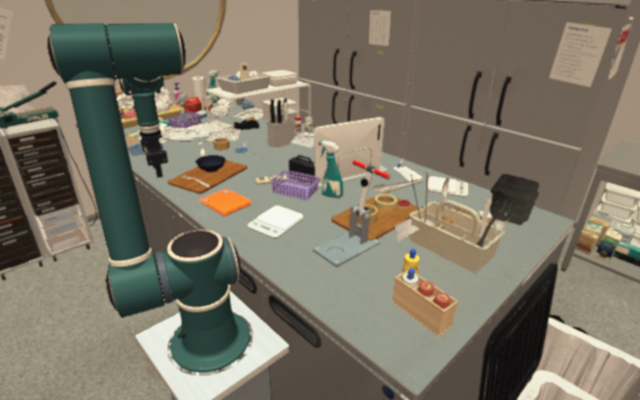

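View pics/top0.png

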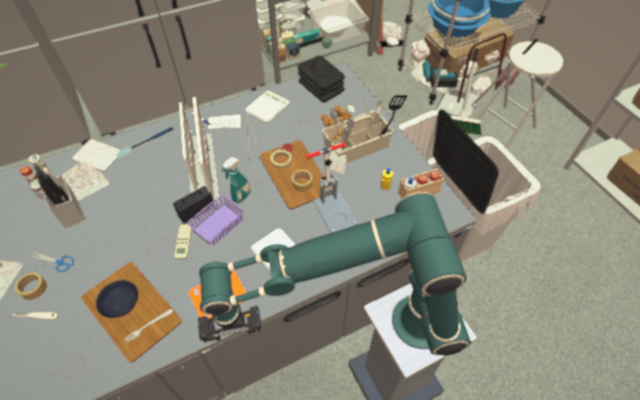

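Scene view: the carrier is at about (424,300), with a white and blue topped jar in its left cell (411,275) and red caps at (427,289) and (442,298). The press is at (352,240) with its lever up, and the white scale is at (276,221). Look-alikes: a yellow jar with a blue top at (411,258), an orange scale at (225,202), and a white flat thing far back at (447,186). My choices are the white-capped jar in the carrier and the near white scale. I'll check them in a close crop.

```bash
cat > h.py <<'E'
import numpy as np, cv2
from scipy.spatial.transform import Rotation as R
def cam(f,state=None):
    """4x4 cam->world"""
    if "world_to_cam" in f: return np.linalg.inv(f["world_to_cam"])
    T=np.eye(4); q=state["tool_rot"]; T[:3,:3]=R.from_quat([q[1],q[2],q[3],q[0]]).as_matrix(); T[:3,3]=state["eef_pos"]
    return T@f["hand_eye"]
def ray(f,uv,state=None):
    T=cam(f,state); p=cv2.undistortPoints(np.array([[uv]],float),f["K"],f["dist"])[0,0]
    d=T[:3,:3]@np.array([p[0],-p[1],-1]); return T[:3,3],d/np.linalg.norm(d)
def onz(f,uv,z,state=None):
    o,d=ray(f,uv,state); return o+d*(z-o[2])/d[2]
def two(a,b):
    (o1,d1),(o2,d2)=a,b
    A=np.stack([d1,-d2],1); s=np.linalg.lstsq(A,o2-o1,rcond=None)[0]
    p,q=o1+s[0]*d1,o2+s[1]*d2; return (p+q)/2,np.linalg.norm(p-q)
def proj(f,P,state=None):
    P=np.atleast_2d(P); T=np.linalg.inv(cam(f,state)); c=P@T[:3,:3].T+T[:3,3]
    return cv2.projectPoints(c*[1,-1,-1],np.zeros(3),np.zeros(3),f["K"],f["dist"])[0][:,0]
E
python3 - <<'E'
import cv2
s=cv2.imread("pics/scene0.png");t=cv2.imread("pics/top0.png")
a=cv2.resize(s[170:335,235:475],(800,550),interpolation=cv2.INTER_CUBIC)
b=cv2.resize(t[130:250,240:450],(800,457),interpolation=cv2.INTER_CUBIC)
cv2.imwrite("pics/cs.png",a);cv2.imwrite("pics/ct.png",b)
E
```

```text
(no output)
```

View pics/cs.png

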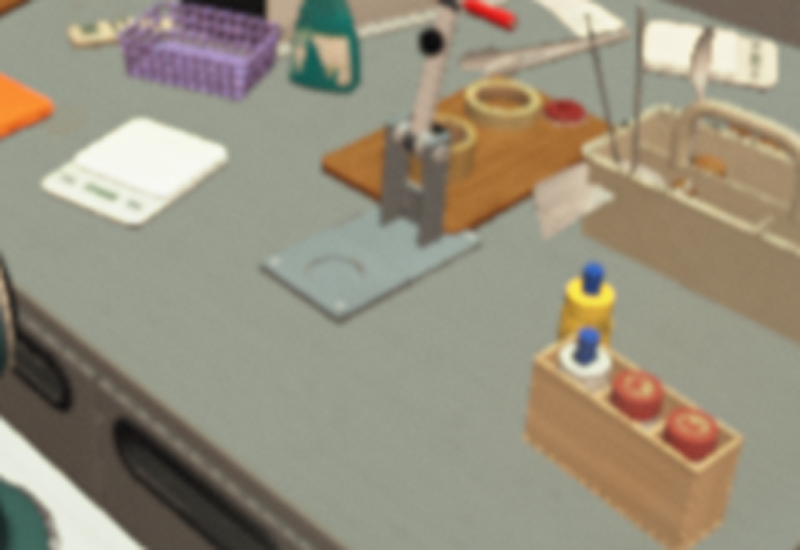

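View pics/ct.png

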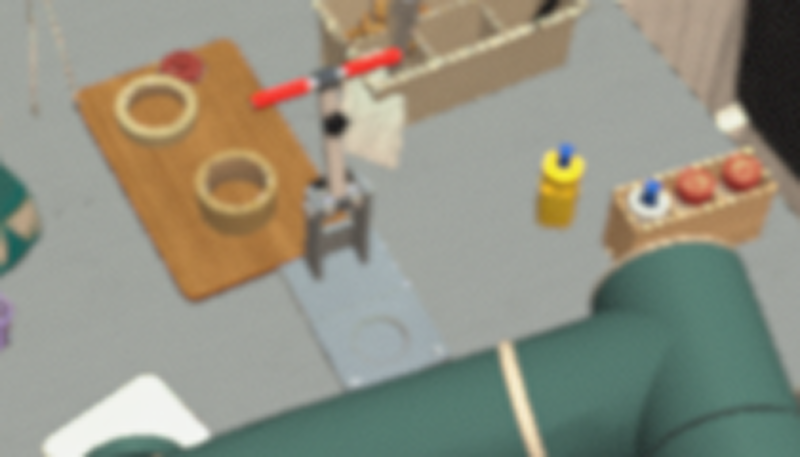

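The crops confirm it. The white-capped jar with its blue stopper up is in the left cell, at crop (588,345). The yellow jar stands behind the carrier at (590,300). The press nest is at (338,269), and the near white scale at (135,170) has its display toward the lower left. Next I compute positions.

```bash
python3 - <<'E'
import numpy as np,cv2
from h import *
S=dict(np.load("pics/scene0.npz"));T=dict(np.load("pics/top0.npz"))
s=lambda u,v:(235+u*0.3-.35,170+v*0.3-.35); t=lambda u,v:(240+u*.2625-.37,130+v*.2625-.37)
np.set_printoptions(precision=4,suppress=True)
print("stopper",two(ray(S,s(588,332)),ray(T,t(652,184))))
print("cap centre@.104",onz(S,s(585,358),.102),onz(T,t(650,203),.102))
print("yellow",two(ray(S,s(593,266)),ray(T,t(566,147))))
for n,a,b in [("red1",(638,380),(696,183)),("red2",(692,425),(742,168))]: print(n,onz(S,s(*a),.11),onz(T,t(*b),.11))
for n,a in [("carrierL",(538,352)),("carF",(686,462)),("carR",(740,437))]: print(n,onz(S,s(*a),.1))
for n,a in [("cL",(612,190)),("cR",(775,180)),("cBR",(753,150))]: print(n,onz(T,t(*a),.1))
for n,a in [("nest",(338,269))]: print(n,onz(S,s(*a),.008))
print("nestT",onz(T,t(381,335),.008))
for n,a in [("base L",(263,264)),("base F",(340,316)),("base R",(480,240))]: print(n,onz(S,s(*a),.01))
for n,a in [("tbase F",(352,385)),("tbaseR",(444,351))]: print(n,onz(T,t(*a),.01))
for n,a in [("sc",(43,187)),("sc",(138,118)),("sc",(228,156)),("sc",(130,225))]: print(n,onz(S,s(*a),.022))
# grip ends in top; hinge
print("barL/R top z.295",onz(T,t(256,101),.295),onz(T,t(400,54),.295),onz(T,t(327,77),.295))
for n,a in [("post L",(393,125)),("post R",(432,140))]: print(n,onz(S,s(*a),.149))
E
```

```text
stopper (array([ 0.5216, -0.2822,  0.1347]), np.float64(0.0037995264686282266))
cap centre@.104 [ 0.523 -0.281  0.102] [ 0.5206 -0.2849  0.102 ]
yellow (array([ 0.6134, -0.224 ,  0.1322]), np.float64(0.004871013845809747))
red1 [ 0.5239 -0.3358  0.11  ] [ 0.5169 -0.3444  0.11  ]
red2 [ 0.5084 -0.3998  0.11  ] [ 0.5116 -0.4053  0.11  ]
carrierL [ 0.5004 -0.2453  0.1   ]
carF [ 0.4766 -0.4155  0.1   ]
carR [ 0.5365 -0.4311  0.1   ]
cL [ 0.5577 -0.257   0.1   ]
cR [ 0.4852 -0.4359  0.1   ]
cBR [ 0.5343 -0.4393  0.1   ]
nest [0.5501 0.057  0.008 ]
nestT [0.5517 0.0474 0.008 ]
base L [0.4927 0.118  0.01  ]
base F [ 0.4897 -0.0057  0.01  ]
base R [ 0.7099 -0.0153  0.01  ]
tbase F [0.5052 0.1097 0.01  ]
tbaseR [ 0.4987 -0.0063  0.01  ]
sc [0.3921 0.3983 0.022 ]
sc [0.5804 0.4575 0.022 ]
sc [0.6046 0.3056 0.022 ]
sc [0.4198 0.2641 0.022 ]
barL/R top z.295 [0.711 0.126 0.295] [ 0.7022 -0.0437  0.295 ] [0.7078 0.0427 0.295 ]
post L [0.6465 0.0731 0.149 ]
post R [0.6539 0.0218 0.149 ]
```

```bash
cat > plan.py <<'E'
# usage: plan.py x y z psi(deg, tool y dir, tool down) n  -> per-row numbers from the measured pose
import sys,numpy as np
from h import R
from bench import r
x,y,z,psi,n=[float(a) for a in sys.argv[1:6]]; n=int(n)
s=r.read_state(); q=s["tool_rot"]; R0=R.from_quat([q[1],q[2],q[3],q[0]])
c,d=np.cos(np.radians(psi)),np.sin(np.radians(psi))
Y=np.array([c,d,0]);Z=np.array([0,0,-1.]);X=np.cross(Y,Z); R1=R.from_matrix(np.stack([X,Y,Z],1))
rv=(R0.inv()*R1).as_rotvec(); D=np.array([x,y,z])-s["eef_pos"]
print("t",round(s["time_s"],2),"pos",s["eef_pos"].round(4),"psi",round(np.degrees(np.arctan2(*R0.as_matrix()[[1,0],1])),2),"open",round(s["opening"],3),"F",s["force"].round(1))
print("dist mm",(D*1000).round(1),"turn deg",np.degrees(rv).round(1))
for k in range(n):
    Rk=R0*R.from_rotvec(rv*k/n)
    print(np.round(Rk.inv().apply(D/n)/.1,3).tolist(),np.round(rv/n/(np.pi/2),3).tolist())
E
python3 plan.py 0.40 0.25 0.36 40 12
```

```text
t 0.15 pos [0.1745 0.6515 0.2234] psi 75.0 open 0.999 F [-0.2  0.1  0.3]
dist mm [ 225.5 -401.5  136.6] turn deg [-0.1  0.  35. ]
[-0.268, -0.275, -0.113] [-0.0, 0.0, 0.032]
[-0.282, -0.261, -0.113] [-0.0, 0.0, 0.032]
[-0.295, -0.246, -0.113] [-0.0, 0.0, 0.032]
[-0.307, -0.231, -0.114] [-0.0, 0.0, 0.032]
[-0.318, -0.215, -0.114] [-0.0, 0.0, 0.032]
[-0.329, -0.198, -0.114] [-0.0, 0.0, 0.032]
[-0.338, -0.181, -0.114] [-0.0, 0.0, 0.032]
[-0.347, -0.164, -0.114] [-0.0, 0.0, 0.032]
[-0.355, -0.146, -0.114] [-0.0, 0.0, 0.032]
[-0.362, -0.128, -0.114] [-0.0, 0.0, 0.032]
[-0.368, -0.109, -0.114] [-0.0, 0.0, 0.032]
[-0.373, -0.09, -0.114] [-0.0, 0.0, 0.032]
```

>>> step_arm --rows '[[[-0.27,-0.27,-0.11],[0,0,0.032],60],[[-0.28,-0.26,-0.11],[0,0,0.032],60],[[-0.3,-0.25,-0.11],[0,0,0.032],60],[[-0.31,-0.23,-0.11],[0,0,0.032],60],[[-0.32,-0.21,-0.11],[0,0,0.032],60],[[-0.33,-0.2,-0.11],[0,0,0.032],60],[[-0.34,-0.18,-0.11],[0,0,0.032],60],[[-0.35,-0.16,-0.11],[0,0,0.032],60],[[-0.35,-0.15,-0.11],[0,0,0.032],60],[[-0.36,-0.13,-0.11],[0,0,0.032],60],[[-0.37,-0.11,-0.11],[0,0,0.032],60],[[-0.37,-0.09,-0.11],[0,0,0.032],60]]'

```text
time_s: 1.15
eef_pos: [0.4001, 0.2352, 0.352]
tool_rot: [-0.001, 0.426, 0.905, -0.008]
force: [1.1, 0.9, 0.1]
opening: 0.601
```

```bash
cat > snap.py <<'E'
import sys,pickle,cv2
from bench import r,grab_frame
cams=sys.argv[2:] or ["wrist"]
for c in cams:
    s=r.read_state(); f=grab_frame(c); n=f"pics/{c}_{sys.argv[1]}"
    cv2.imwrite(n+".png",f["image"][:,:,::-1]); pickle.dump((f,s),open(n+".pkl","wb"))
E
python3 snap.py scale wrist top; python3 plan.py 0.45 -0.2 0.33 -7 14
```

```text
t 1.25 pos [0.4028 0.233  0.3538] psi 39.26 open 0.598 F [-0.1  0.5  1.1]
dist mm [  47.2 -433.   -23.8] turn deg [-0.4  0.7 46.3]
[-0.261, -0.169, 0.021] [-0.0, 0.001, 0.037]
[-0.27, -0.154, 0.021] [-0.0, 0.001, 0.037]
[-0.278, -0.138, 0.021] [-0.0, 0.001, 0.037]
[-0.286, -0.122, 0.02] [-0.0, 0.001, 0.037]
[-0.293, -0.105, 0.02] [-0.0, 0.001, 0.037]
[-0.298, -0.088, 0.02] [-0.0, 0.001, 0.037]
[-0.303, -0.071, 0.019] [-0.0, 0.001, 0.037]
[-0.306, -0.053, 0.019] [-0.0, 0.001, 0.037]
[-0.309, -0.036, 0.019] [-0.0, 0.001, 0.037]
[-0.311, -0.018, 0.018] [-0.0, 0.001, 0.037]
[-0.311, 0.0, 0.018] [-0.0, 0.001, 0.037]
[-0.311, 0.018, 0.018] [-0.0, 0.001, 0.037]
[-0.309, 0.036, 0.018] [-0.0, 0.001, 0.037]
[-0.306, 0.054, 0.017] [-0.0, 0.001, 0.037]
```

>>> step_arm --rows '[[[-0.26,-0.17,0.02],[0,0,0.037],60],[[-0.27,-0.15,0.02],[0,0,0.037],60],[[-0.28,-0.14,0.02],[0,0,0.037],60],[[-0.29,-0.12,0.02],[0,0,0.037],60],[[-0.29,-0.1,0.02],[0,0,0.037],60],[[-0.3,-0.09,0.02],[0,0,0.037],60],[[-0.3,-0.07,0.02],[0,0,0.037],60]]'

```text
time_s: 1.83
eef_pos: [0.4248, 0.0168, 0.339]
tool_rot: [-0.0, 0.604, 0.797, -0.005]
force: [0.2, -0.4, 0.2]
opening: 0.6
```

```bash
python3 snap.py press wrist; python3 plan.py 0.47 -0.25 0.30 -7 8
```

```text
t 1.88 pos [0.425  0.012  0.3384] psi 15.3 open 0.601 F [-0.2 -2.8 -0.4]
dist mm [  45.  -262.   -38.4] turn deg [-0.4  0.7 22.3]
[-0.33, -0.032, 0.052] [-0.001, 0.001, 0.031]
[-0.331, -0.016, 0.051] [-0.001, 0.001, 0.031]
[-0.332, 0.0, 0.051] [-0.001, 0.001, 0.031]
[-0.332, 0.017, 0.05] [-0.001, 0.001, 0.031]
[-0.33, 0.033, 0.05] [-0.001, 0.001, 0.031]
[-0.328, 0.049, 0.049] [-0.001, 0.001, 0.031]
[-0.326, 0.065, 0.049] [-0.001, 0.001, 0.031]
[-0.322, 0.08, 0.048] [-0.001, 0.001, 0.031]
```

>>> step_arm --rows '[[[-0.33,-0.03,0.05],[0,0,0.031],60],[[-0.33,-0.02,0.05],[0,0,0.031],60],[[-0.33,0,0.05],[0,0,0.031],60],[[-0.33,0.02,0.05],[0,0,0.031],60],[[-0.33,0.03,0.05],[0,0,0.031],60],[[-0.33,0.05,0.05],[0,0,0.031],60],[[-0.33,0.06,0.05],[0,0,0.031],60],[[-0.32,0.08,0.05],[0,0,0.031],60],[[0,0,0],[0,0,0],60]]'

```text
time_s: 2.63
eef_pos: [0.471, -0.2525, 0.2929]
tool_rot: [-0.002, 0.751, 0.66, -0.005]
force: [-0.4, 0.0, -0.6]
opening: 0.598
```

```bash
python3 snap.py car wrist; python3 - <<'E'
import cv2,numpy as np
a=[cv2.imread(f"pics/wrist_{n}.png") for n in ("scale","press","car")]
out=np.zeros((600,800,3),np.uint8)
for i,im in enumerate(a[:2]): out[0:250,i*400:(i+1)*400]=cv2.resize(im,(400,250),interpolation=cv2.INTER_AREA)
out[250:600,120:680]=cv2.resize(a[2],(560,350),interpolation=cv2.INTER_AREA)
cv2.imwrite("pics/mont.png",out)
E
```

```text
(no output)
```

View pics/mont.png

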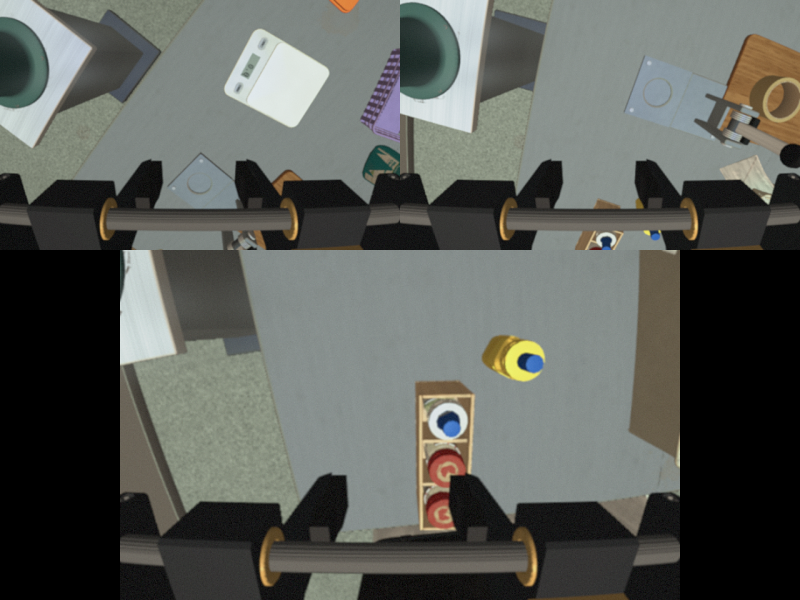

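The montage shows three wrist views. Scale: the whole white scale, display toward the robot and pan beyond it. Press: the nest ring at about (411,149) in full-image pixels, with the lever behind. Carrier: the white cap and blue stopper at about (376,196), the red caps below, and the yellow jar well to the right.

```bash
python3 - <<'E'
import numpy as np,cv2,pickle
from h import *
np.set_printoptions(precision=4,suppress=True)
L=lambda n:pickle.load(open(f"pics/wrist_{n}.pkl","rb"))
def big(m,roi):
    k=np.zeros_like(m);x0,y0,x1,y1=roi;k[y0:y1,x0:x1]=m[y0:y1,x0:x1]
    c,_=cv2.findContours(k,cv2.RETR_EXTERNAL,cv2.CHAIN_APPROX_NONE); return max(c,key=cv2.contourArea)
# carrier
f,s=L("car");im=f["image"];h=cv2.cvtColor(im,cv2.COLOR_RGB2HSV)
b=cv2.inRange(h,(100,120,60),(130,255,255)); c=big(b,(330,150,410,230)); print("blue bbox",cv2.boundingRect(c),cv2.contourArea(c))
w=cv2.inRange(h,(0,0,150),(180,60,255)); c2=big(w,(330,150,410,230)); (cx,cy),rad=cv2.minEnclosingCircle(c2); print("cap",cx,cy,rad,onz(f,(cx,cy),.102,s))
# stopper: project cap-plane centre up: top disc = bbox lower end
e=cv2.fitEllipse(c);print("blue el",e)
P=onz(f,(cx,cy),.102,s)
print("blue centroid@.116",onz(f,e[0],.116,s))
for z in(.102,.13):print(z,proj(f,[P[0],P[1],z],s))
# carrier walls: corners of top rim in full px
g=lambda u,v:((u-120)*640/560,(v-250)*640/560)
for u,v in[(418,395),(474,393),(420,529)]: print("rim",onz(f,g(u,v),.1,s))
# scale
f,s=L("scale");h=cv2.cvtColor(f["image"],cv2.COLOR_RGB2HSV)
w=cv2.inRange(h,(0,0,185),(180,50,255)); c=big(w,(340,30,540,220)); 
pts=np.array([onz(f,p,.022,s)[:2] for p in c[:,0].astype(float)]); rc=cv2.minAreaRect((pts*1000).astype(np.float32)); print("scale",rc,cv2.boxPoints(rc))
# press
f,s=L("press");gr=cv2.cvtColor(f["image"],cv2.COLOR_RGB2GRAY)
cr=f["image"][70:260,340:560,::-1]; cv2.imwrite("pics/pc.png",cv2.resize(cr,None,fx=3.4,fy=3.1,interpolation=cv2.INTER_CUBIC))
E
```

```text
blue bbox (363, 186, 26, 27) 456.0
cap 371.5 192.5 26.163049697875977 [ 0.5211 -0.2781  0.102 ]
blue el ((376.31341552734375, 198.97264099121094), (22.599271774291992, 26.707439422607422), 151.1289520263672)
blue centroid@.116 [ 0.5237 -0.281   0.116 ]
0.102 [[371.5 192.5]]
0.13 [[375.4936 200.7292]]
rim [ 0.4932 -0.2474  0.1   ]
rim [ 0.5565 -0.2529  0.1   ]
rim [ 0.4766 -0.4256  0.1   ]
scale ((506.6873779296875, 362.4000244140625), (191.2676544189453, 151.20477294921875), 13.032998085021973) [[396.4678 414.4883]
 [430.5663 267.1785]
 [616.907  310.3117]
 [582.8085 457.6215]]
```

View pics/pc.png

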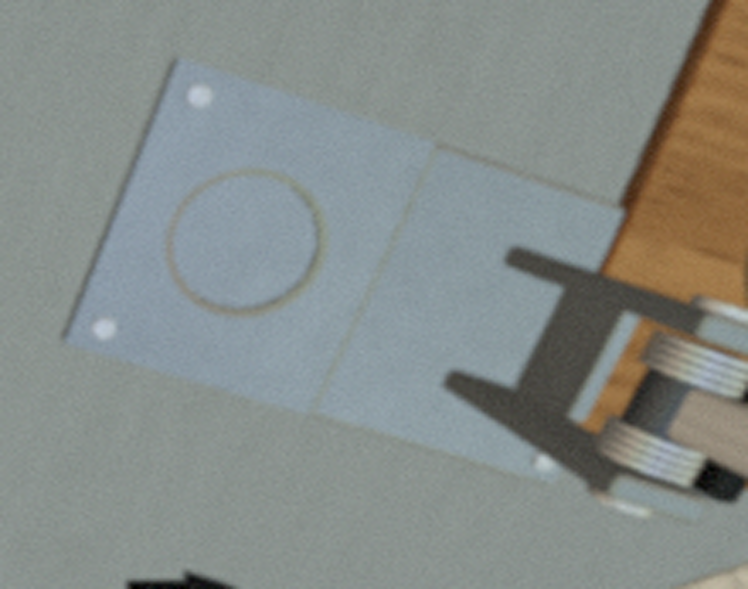

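```bash
python3 - <<'E'
import numpy as np,pickle
from h import *
np.set_printoptions(precision=4,suppress=True)
f,s=pickle.load(open("pics/wrist_press.pkl","rb"))
g=lambda u,v:(340+(u+.5)/3.4-.5,70+(v+.5)/3.1-.5)
print("nest",onz(f,g(245,242),.0095,s))
A,B,C=[onz(f,g(*p),.01,s) for p in[(178,60),(66,340),(625,208)]]
print(A,B,C,"len",np.linalg.norm(A-B),np.linalg.norm(A-C))
x=(C-A)/np.linalg.norm(C-A);y=(A-B)/np.linalg.norm(A-B);print("yaw",np.degrees(np.arctan2(x[1],x[0])),np.degrees(np.arctan2(-y[0],y[1])))
print("nest from base",(A+B)/2+.055*x)
E
python3 plan.py 0.5223 -0.2802 0.19 -5.2 5
```

```text
nest [0.5444 0.055  0.0095]
[0.4935 0.1203 0.01  ] [ 0.4886 -0.0067  0.01  ] [0.6888 0.1134 0.01  ] len 0.1270772671716242 0.19541895590437497
yaw -2.0141139115496993 -2.241750881687825
nest from base [0.546  0.0549 0.01  ]
t 2.68 pos [ 0.4707 -0.2501  0.2931] psi -7.22 open 0.604 F [-0.1  0.6 -0.3]
dist mm [  51.6  -30.1 -103.1] turn deg [-0.5  0.1 -2. ]
[-0.046, 0.112, 0.205] [-0.001, 0.0, -0.004]
[-0.047, 0.111, 0.206] [-0.001, 0.0, -0.004]
[-0.048, 0.11, 0.206] [-0.001, 0.0, -0.004]
[-0.049, 0.11, 0.206] [-0.001, 0.0, -0.004]
[-0.05, 0.109, 0.206] [-0.001, 0.0, -0.004]
```

>>> step_arm --rows '[[[-0.05,0.11,0.21],[0,0,-0.004],55],[[-0.05,0.11,0.21],[0,0,-0.004],55],[[-0.05,0.11,0.21],[0,0,-0.004],55],[[-0.05,0.11,0.21],[0,0,-0.004],55],[[-0.05,0.11,0.21],[0,0,-0.004],55],[[0,0,0],[0,0,0],55]]'

```text
time_s: 3.18
eef_pos: [0.5269, -0.2723, 0.1855]
tool_rot: [-0.003, 0.736, 0.677, -0.001]
force: [-0.9, -0.0, -1.6]
opening: 0.551
```

```bash
python3 snap.py car2 wrist;  python3 - <<'E'
import numpy as np,cv2,pickle
from h import *
f,s=pickle.load(open("pics/wrist_car2.pkl","rb"))
h=cv2.cvtColor(f["image"],cv2.COLOR_RGB2HSV);b=cv2.inRange(h,(100,120,60),(130,255,255))
cs,_=cv2.findContours(b,cv2.RETR_EXTERNAL,cv2.CHAIN_APPROX_NONE)
for c in cs:
    if cv2.contourArea(c)>80: e=cv2.fitEllipse(c) ; print(cv2.boundingRect(c),cv2.contourArea(c),e,onz(f,e[0],.118,s),onz(f,e[0],.129,s))
print(proj(f,[[.5223,-.2802,.129],[.5223,-.2802,.102]],s))
E
python3 plan.py 0.5223 -0.2802 0.114 -5.2 5
```

```text
(299, 207, 35, 42) 1038.0 ((315.67510986328125, 227.37921142578125), (32.80570602416992, 41.39775848388672), 9.184096336364746) [ 0.52481889 -0.28004415  0.118     ] [ 0.52530227 -0.27583082  0.129     ]
(431, 117, 41, 32) 933.5 ((451.2857666015625, 132.1510467529297), (29.547592163085938, 40.682716369628906), 103.32423400878906) [ 0.61484621 -0.22347664  0.118     ] [ 0.61095536 -0.22201179  0.129     ]
[[311.60157996 234.04694067]
 [312.43949869 219.7897487 ]]
t 3.23 pos [ 0.5269 -0.2721  0.1875] psi -4.72 open 0.553 F [-0.6 -0.1 -0.3]
dist mm [ -4.6  -8.1 -73.5] turn deg [-0.3 -0.1  0.5]
[-0.017, -0.007, 0.147] [-0.001, -0.0, 0.001]
[-0.017, -0.007, 0.147] [-0.001, -0.0, 0.001]
[-0.017, -0.007, 0.147] [-0.001, -0.0, 0.001]
[-0.017, -0.008, 0.147] [-0.001, -0.0, 0.001]
[-0.017, -0.008, 0.147] [-0.001, -0.0, 0.001]
```

View pics/wrist_car2.png

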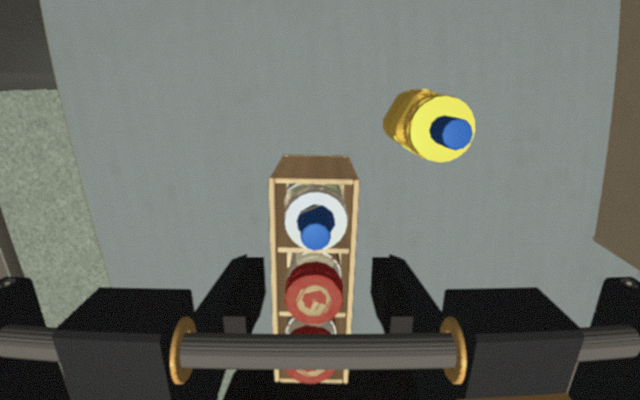

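The view is centred: the stopper's top disc is at (315,236), between the fingers' lines, and the yellow jar is clear at (452,132). I descend and grip.

>>> step_arm --rows '[[[-0.018,-0.003,0.145],[0,0,0.001],55],[[-0.018,-0.003,0.145],[0,0,0.001],55],[[-0.018,-0.003,0.145],[0,0,0.001],55],[[-0.018,-0.003,0.145],[0,0,0.001],55],[[-0.018,-0.003,0.13],[0,0,0.001],55],[[0,0,0],[0,0,0],55],[[0,0,0],[0,0,0],55]]'

```text
time_s: 3.82
eef_pos: [0.5277, -0.275, 0.1217]
tool_rot: [0.001, 0.736, 0.677, 0.001]
force: [-0.2, -0.5, -0.2]
opening: 0.547
```

```bash
python3 plan.py 0.5245 -0.281 0.114 -5.2 1
```

```text
t 3.82 pos [ 0.5277 -0.275   0.1217] psi -4.73 open 0.547 F [-0.2 -0.5 -0.2]
dist mm [-3.2 -6.  -7.7] turn deg [ 0.2 -0.   0.5]
[-0.063, -0.028, 0.077] [0.002, -0.0, 0.005]
```

>>> step_arm --rows '[[[-0.06,-0.03,0.07],[0,0,0.005],55],[[-0.03,-0.01,0.02],[0,0,0],55],[[0,0,0],[0,0,0],55],[[0,0,0],[0,0,0],0],[[0,0,0],[0,0,0],0],[[0,0,0],[0,0,0],0],[[0,0,0],[0,0,0],0],[[0,0,0],[0,0,0],0]]'

```text
time_s: 4.48
eef_pos: [0.5247, -0.2858, 0.1166]
tool_rot: [0.005, 0.739, 0.674, 0.002]
force: [0.4, -0.9, -0.1]
opening: 0.195
```

```bash
python3 plan.py 0.5245 -0.281 0.114 -5.2 1
```

```text
t 4.48 pos [ 0.5247 -0.2858  0.1166] psi -5.25 open 0.195 F [ 0.4 -0.9 -0.1]
dist mm [-0.2  4.8 -2.6] turn deg [ 0.6  0.2 -0. ]
[0.048, -0.007, 0.026] [0.006, 0.002, -0.001]
```

>>> step_arm --rows '[[[0,0,0],[0,0,0],0],[[0,0,-0.08],[0,0,0],0],[[0,0,-0.15],[0,0,0],0],[[0,0,-0.25],[0,0,0],0],[[0,0,-0.25],[0,0,0],0],[[0,0,-0.25],[0,0,0],0],[[0,0,-0.25],[0,0,0],0],[[0,0,-0.15],[0,0,0],0],[[0,0,-0.05],[0,0,0],0],[[0,0,0],[0,0,0],0]]'

```text
time_s: 5.32
eef_pos: [0.5224, -0.284, 0.2687]
tool_rot: [0.003, 0.738, 0.674, 0.002]
force: [0.2, 0.1, -0.4]
opening: 0.006
```

```bash
python3 snap.py lift wrist scene; python3 plan.py 0.53 0.0 0.25 -2 12
```

```text
t 5.42 pos [ 0.5217 -0.2835  0.2666] psi -5.19 open 0.004 F [-0.3 -1.4  0.3]
dist mm [  8.3 283.5 -16.6] turn deg [ 0.3  0.  -3.2]
[0.236, -0.015, 0.014] [0.0, 0.0, -0.003]
[0.236, -0.013, 0.014] [0.0, 0.0, -0.003]
[0.236, -0.012, 0.014] [0.0, 0.0, -0.003]
[0.236, -0.011, 0.014] [0.0, 0.0, -0.003]
[0.236, -0.01, 0.014] [0.0, 0.0, -0.003]
[0.236, -0.009, 0.014] [0.0, 0.0, -0.003]
[0.236, -0.008, 0.014] [0.0, 0.0, -0.003]
[0.236, -0.007, 0.014] [0.0, 0.0, -0.003]
[0.236, -0.006, 0.014] [0.0, 0.0, -0.003]
[0.236, -0.005, 0.014] [0.0, 0.0, -0.003]
[0.236, -0.004, 0.014] [0.0, 0.0, -0.003]
[0.236, -0.002, 0.014] [0.0, 0.0, -0.003]
```

View pics/wrist_lift.png

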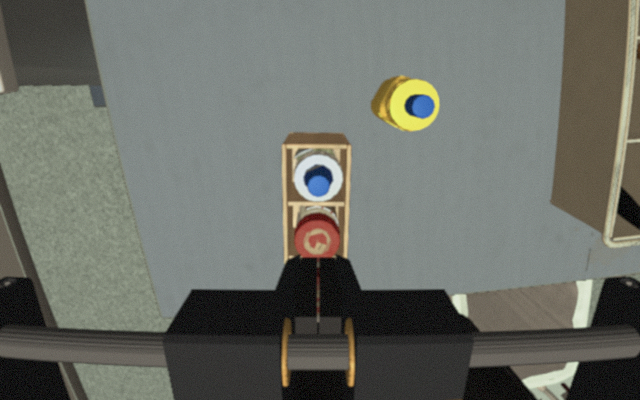

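The fingers closed on nothing (opening 0.004). The jar is still in its cell, cap at (318,176) and stopper disc at (318,184). I'll triangulate across the wrist views to find the error.

```bash
python3 - <<'E'
import numpy as np,cv2,pickle
from h import *
np.set_printoptions(precision=4,suppress=True)
L=[pickle.load(open(f"pics/wrist_{n}.pkl","rb")) for n in("car","car2","lift")]
uv=[(378,203),(315,236),(319,184)]
for (f,s),p in zip(L,uv):
    print(p,s["eef_pos"],onz(f,p,.129,s), s["qd"].round(2), "tip proj",proj(f,s["eef_pos"]+[0,0,-.008],s))
print(two(ray(L[1][0],uv[1],L[1][1]),ray(L[2][0],uv[2],L[2][1])))
print(two(ray(L[0][0],uv[0],L[0][1]),ray(L[2][0],uv[2],L[2][1])))
f=dict(np.load("pics/scene0.npz")); 
for (a,s),p in zip(L,uv): print(two(ray(a,p,s),ray(f,(411.1,269.3))))
E
```

```text
(378, 203) [ 0.471  -0.2525  0.2929] [ 0.5234 -0.281   0.129 ] [ 0.04 -0.02  0.03  0.06  0.05  0.  ] tip proj [[317.1417 254.8554]]
(315, 236) [ 0.5269 -0.2723  0.1855] [ 0.5244 -0.2817  0.129 ] [ 0.04 -0.05 -0.    0.01  0.07  0.01] tip proj [[317.1271 254.9049]]
(319, 184) [ 0.5224 -0.284   0.2687] [ 0.5252 -0.2808  0.129 ] [ 0.   -0.01 -0.01  0.    0.    0.  ] tip proj [[316.9496 254.8726]]
(array([ 0.525 , -0.279 ,  0.1359]), np.float64(0.0005847475256433853))
(array([ 0.5248, -0.2837,  0.1194]), np.float64(0.001021964010171582))
(array([ 0.5231, -0.2802,  0.131 ]), np.float64(0.00019378161943752633))
(array([ 0.524 , -0.2804,  0.1307]), np.float64(0.0014904966882686858))
(array([ 0.5248, -0.28  ,  0.13  ]), np.float64(0.0014590914199366853))
```

```bash
python3 -c "
from bench import r;print(r.tip_reach)"; python3 plan.py 0.5245 -0.2805 0.125 -5.2 6
```

```text
0.008
t 5.42 pos [ 0.5217 -0.2835  0.2666] psi -5.19 open 0.004 F [-0.3 -1.4  0.3]
dist mm [   2.8    3.  -141.6] turn deg [0.3 0.  0. ]
[0.006, 0.003, 0.236] [0.001, 0.0, 0.0]
[0.006, 0.003, 0.236] [0.001, 0.0, 0.0]
[0.006, 0.003, 0.236] [0.001, 0.0, 0.0]
[0.005, 0.004, 0.236] [0.001, 0.0, 0.0]
[0.005, 0.004, 0.236] [0.001, 0.0, 0.0]
[0.005, 0.004, 0.236] [0.001, 0.0, 0.0]
```

>>> step_arm --rows '[[[0,0,0],[0,0,0],55],[[0,0,0],[0,0,0],55],[[0,0,0],[0,0,0],55],[[0.005,0.004,0.2],[0,0,0],55],[[0.005,0.004,0.23],[0,0,0],55],[[0.005,0.004,0.23],[0,0,0],55],[[0.005,0.004,0.23],[0,0,0],55],[[0.005,0.004,0.23],[0,0,0],55],[[0.005,0.004,0.18],[0,0,0],55],[[0,0,0],[0,0,0],55]]'

```text
time_s: 6.25
eef_pos: [0.5194, -0.2775, 0.1212]
tool_rot: [-0.005, 0.738, 0.674, -0.001]
force: [-1.3, 0.4, -0.6]
opening: 0.55
```

```bash
python3 plan.py 0.5245 -0.2805 0.113 -5.2 1
```

```text
t 6.25 pos [ 0.5194 -0.2775  0.1212] psi -5.2 open 0.55 F [-1.3  0.4 -0.6]
dist mm [ 5.1 -3.  -8.2] turn deg [-0.5 -0.3 -0. ]
[-0.026, 0.055, 0.082] [-0.005, -0.004, -0.0]
```

>>> step_arm --rows '[[[-0.025,0.055,0.08],[-0.005,-0.004,0],55],[[0,0,0],[0,0,0],55],[[0,0,0],[0,0,0],55]]'

```text
time_s: 6.5
eef_pos: [0.5239, -0.28, 0.1109]
tool_rot: [-0.002, 0.738, 0.674, -0.001]
force: [-0.1, -0.1, -0.3]
opening: 0.553
```

```bash
python3 plan.py 0.5245 -0.2805 0.113 -5.2 1; python3 snap.py g2 wrist scene; python3 - <<'E'
import cv2,numpy as np
a=cv2.imread("pics/wrist_g2.png")[100:340,160:480];b=cv2.imread("pics/scene_g2.png")[230:340,360:470]
cv2.imwrite("pics/g2.png",np.hstack([cv2.resize(a,(480,360)),cv2.resize(b,(320,360),interpolation=cv2.INTER_CUBIC)]))
E
```

```text
t 6.5 pos [ 0.5239 -0.28    0.1109] psi -5.2 open 0.553 F [-0.1 -0.1 -0.3]
dist mm [ 0.6 -0.5  2.1] turn deg [-0.2 -0.1 -0. ]
[-0.004, 0.007, -0.021] [-0.002, -0.001, -0.0]
```

View pics/g2.png

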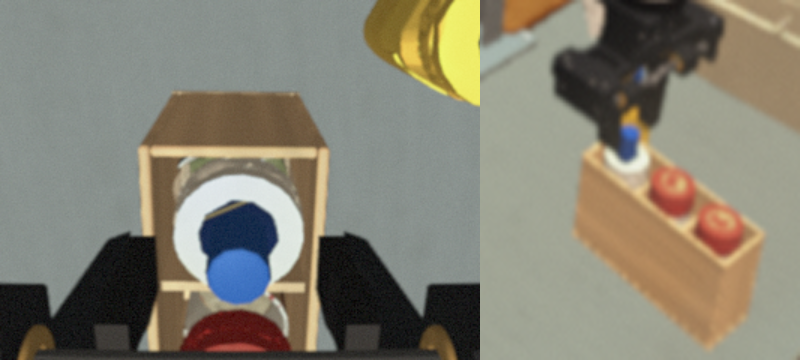

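>>> step_arm --rows '[[[0,0,0],[0,0,0],0],[[0,0,0],[0,0,0],0],[[0,0,0],[0,0,0],0],[[0,0,0],[0,0,0],0],[[0,0,0],[0,0,0],0],[[0,0,0],[0,0,0],0]]'

```text
time_s: 7.1
eef_pos: [0.5261, -0.2818, 0.117]
tool_rot: [0.002, 0.738, 0.674, -0.0]
force: [-1.3, 1.0, 4.4]
opening: 0.119
```

>>> step_arm --rows '[[[0,0,0],[0,0,0],0],[[0,0,0],[0,0,0],0]]'

```text
time_s: 7.27
eef_pos: [0.5267, -0.2822, 0.118]
tool_rot: [0.003, 0.739, 0.674, 0.0]
force: [-0.3, 0.4, -0.5]
opening: 0.01
```

```bash
python3 plan.py 0.5245 -0.2805 0.113 -5.2 1; python3 - <<'E'
import pickle
from h import *
f,s=pickle.load(open("pics/wrist_g2.pkl","rb"))
print(proj(f,[[.5245,-.2805,.13],[.5245,-.2805,.102]],s), onz(f,(319.3,284),.13,s))
E
```

```text
t 7.27 pos [ 0.5267 -0.2822  0.118 ] psi -5.21 open 0.01 F [-0.3  0.4 -0.5]
dist mm [-2.2  1.7 -5. ] turn deg [ 0.3  0.2 -0. ]
[0.015, -0.024, 0.05] [0.003, 0.002, -0.0]
[[318.33298764 282.40948853]
 [318.44990134 254.83515218]] [ 0.5248515  -0.28132849  0.13      ]
```

>>> step_arm --rows '[[[0,0,-0.1],[0,0,0],55],[[0,0,-0.2],[0,0,0],55],[[0,0,-0.2],[0,0,0],55],[[0,0,-0.2],[0,0,0],55],[[0,0,0],[0,0,0],55],[[0,0,0],[0,0,0],55]]'

```text
time_s: 7.77
eef_pos: [0.5259, -0.2812, 0.1902]
tool_rot: [0.002, 0.739, 0.674, 0.0]
force: [-0.2, 0.7, -0.7]
opening: 0.436
```

```bash
python3 snap.py h wrist scene; python3 - <<'E'
import cv2,numpy as np,pickle
from h import *
np.set_printoptions(precision=4,suppress=True)
f,s=pickle.load(open("pics/wrist_h.pkl","rb"));print(s["eef_pos"],s["opening"])
a=cv2.imread("pics/wrist_h.png")[100:340,160:480];b=cv2.imread("pics/scene_h.png")[230:340,360:470]
cv2.imwrite("pics/hh.png",np.hstack([cv2.resize(a,(480,360)),cv2.resize(b,(320,360),interpolation=cv2.INTER_CUBIC)]))
for P in([.5248,-.281,.13],[.5248,-.281,.110],[.5248,-.281,.102]):print(P,proj(f,P,s))
for dx in(-.009,.009):
  for z in (.008,-.011):
    q=s["tool_rot"];M=R.from_quat([q[1],q[2],q[3],q[0]]);print("finger edge",dx,z,proj(f,s["eef_pos"]+M.apply([dx,.0242,z]),s))
E
```

```text
[ 0.5259 -0.2812  0.1902] 0.4355230277942723
[0.5248, -0.281, 0.13] [[315.2111 219.5586]]
[0.5248, -0.281, 0.11] [[315.3152 209.7404]]
[0.5248, -0.281, 0.102] [[315.3526 206.2157]]
finger edge -0.009 0.008 [[363.7838 270.5727]]
finger edge -0.009 -0.011 [[368.6312 289.7599]]
finger edge 0.009 0.008 [[365.2729 238.5181]]
finger edge 0.009 -0.011 [[370.5022 254.9422]]
```

View pics/hh.png

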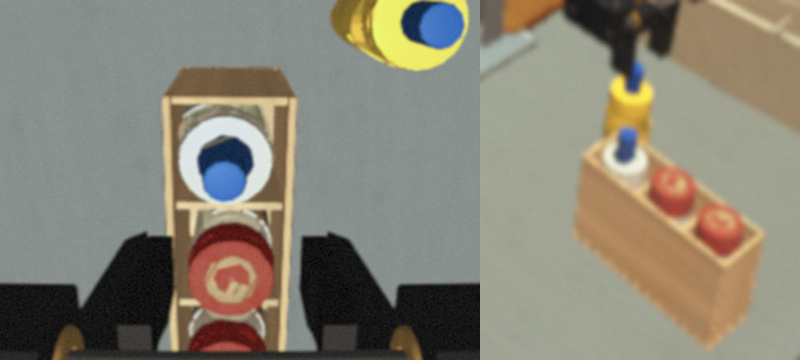

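The stopper is still standing and the jar has shifted slightly: disc now at full-image (309,221), so its centre is about (0.521,-0.282). The finger gap's pixel width and the tip row both put the real fingertips about 20 mm higher than the nominal tip. The fingers therefore closed over the stopper's top, which matches the upward force. I'll go deeper in small steps and watch the force.

```bash
python3 plan.py 0.521 -0.282 0.115 -5.2 4
```

```text
t 7.87 pos [ 0.5258 -0.2811  0.1897] psi -5.21 open 0.524 F [-0.1 -0.3 -1. ]
dist mm [ -4.8  -0.9 -74.7] turn deg [ 0.1  0.1 -0. ]
[-0.003, -0.012, 0.187] [0.0, 0.0, -0.0]
[-0.003, -0.012, 0.187] [0.0, 0.0, -0.0]
[-0.003, -0.012, 0.187] [0.0, 0.0, -0.0]
[-0.003, -0.012, 0.187] [0.0, 0.0, -0.0]
```

>>> step_arm --rows '[[[-0.003,-0.012,0.18],[0,0,0],42],[[-0.003,-0.012,0.18],[0,0,0],42],[[-0.003,-0.012,0.18],[0,0,0],42],[[-0.003,-0.012,0.18],[0,0,0],42],[[0,0,0],[0,0,0],42],[[0,0,0],[0,0,0],42]]'

```text
time_s: 8.37
eef_pos: [0.5179, -0.28, 0.1087]
tool_rot: [-0.002, 0.739, 0.674, -0.001]
force: [1.0, 0.3, -0.0]
opening: 0.418
```

```bash
python3 plan.py 0.521 -0.282 0.102 -5.2 2
```

```text
t 8.37 pos [ 0.5179 -0.28    0.1087] psi -5.21 open 0.418 F [ 1.   0.3 -0. ]
dist mm [ 3.1 -2.  -6.7] turn deg [-0.2 -0.1 -0. ]
[-0.008, 0.017, 0.033] [-0.001, -0.001, -0.0]
[-0.008, 0.016, 0.033] [-0.001, -0.001, -0.0]
```

>>> step_arm --rows '[[[-0.008,0.018,0.033],[0,0,0],42],[[-0.008,0.018,0.033],[0,0,0],42],[[0,0,0],[0,0,0],42]]'

```text
time_s: 8.62
eef_pos: [0.5213, -0.2818, 0.1014]
tool_rot: [-0.003, 0.739, 0.674, -0.001]
force: [0.0, 0.2, 1.3]
opening: 0.419
```

```bash
python3 plan.py 0.521 -0.282 0.094 -5.2 2
```

```text
t 8.62 pos [ 0.5213 -0.2818  0.1014] psi -5.21 open 0.419 F [0.  0.2 1.3]
dist mm [-0.3 -0.2 -7.4] turn deg [-0.3 -0.1 -0. ]
[-0.001, -0.001, 0.037] [-0.002, -0.001, -0.0]
[-0.001, -0.001, 0.037] [-0.002, -0.001, -0.0]
```

>>> step_arm --rows '[[[0,0,0.035],[0,0,0],42],[[0,0,0.03],[0,0,0],42],[[0,0,0],[0,0,0],42],[[0,0,0],[0,0,0],0],[[0,0,0],[0,0,0],0],[[0,0,0],[0,0,0],0],[[0,0,0],[0,0,0],0],[[0,0,0],[0,0,0],0],[[0,0,0],[0,0,0],0]]'

```text
time_s: 9.37
eef_pos: [0.5235, -0.283, 0.0974]
tool_rot: [-0.0, 0.738, 0.674, -0.0]
force: [-0.3, 0.5, -0.7]
opening: 0.218
```

```bash
python3 plan.py 0.521 -0.282 0.094 -5.2 1
```

```text
t 9.37 pos [ 0.5235 -0.283   0.0974] psi -5.2 open 0.218 F [-0.3  0.5 -0.7]
dist mm [-2.5  1.  -3.4] turn deg [-0. -0. -0.]
[0.008, -0.026, 0.034] [-0.0, -0.0, -0.0]
```

The grip holds at 0.218 (19 mm). I lift slowly.

>>> step_arm --rows '[[[0,0,-0.03],[0,0,0],0],[[0,0,-0.08],[0,0,0],0],[[0,0,-0.13],[0,0,0],0],[[0,0,-0.18],[0,0,0],0],[[0,0,-0.2],[0,0,0],0],[[0,0,-0.2],[0,0,0],0],[[0,0,-0.2],[0,0,0],0],[[0,0,-0.15],[0,0,0],0],[[0,0,-0.08],[0,0,0],0],[[0,0,0],[0,0,0],0],[[0,0,0],[0,0,0],0]]'

```text
time_s: 10.28
eef_pos: [0.5256, -0.2835, 0.2379]
tool_rot: [0.004, 0.739, 0.674, 0.002]
force: [-0.1, 0.1, -1.1]
opening: 0.217
```

```bash
python3 plan.py 0.49 -0.05 0.225 -2 9; python3 snap.py L2 wrist scene
```

```text
t 10.28 pos [ 0.5256 -0.2835  0.2379] psi -5.22 open 0.217 F [-0.1  0.1 -1.1]
dist mm [-35.6 233.5 -12.9] turn deg [ 0.5  0.2 -3.2]
[0.255, -0.063, 0.013] [0.001, 0.0, -0.004]
[0.255, -0.061, 0.013] [0.001, 0.0, -0.004]
[0.256, -0.06, 0.013] [0.001, 0.0, -0.004]
[0.256, -0.058, 0.014] [0.001, 0.0, -0.004]
[0.256, -0.057, 0.014] [0.001, 0.0, -0.004]
[0.257, -0.055, 0.014] [0.001, 0.0, -0.004]
[0.257, -0.053, 0.014] [0.001, 0.0, -0.004]
[0.257, -0.052, 0.014] [0.001, 0.0, -0.004]
[0.258, -0.05, 0.014] [0.001, 0.0, -0.004]
```

```bash
python3 plan.py 0.535 0.055 0.225 88 24 | awk 'NR<3||NR%2==1'
```

```text
t 10.38 pos [ 0.5252 -0.2832  0.2367] psi -5.22 open 0.215 F [ 0.4  0.1 -1.4]
dist mm [  9.8 338.2 -11.7] turn deg [  0.2   0.4 -93.2]
[0.141, -0.009, 0.005] [0.0, 0.0, -0.043]
[0.141, 0.01, 0.005] [0.0, 0.0, -0.043]
[0.138, 0.029, 0.005] [0.0, 0.0, -0.043]
[0.133, 0.048, 0.005] [0.0, 0.0, -0.043]
[0.125, 0.065, 0.005] [0.0, 0.0, -0.043]
[0.115, 0.081, 0.005] [0.0, 0.0, -0.043]
[0.103, 0.096, 0.005] [0.0, 0.0, -0.043]
[0.089, 0.109, 0.005] [0.0, 0.0, -0.043]
[0.074, 0.12, 0.005] [0.0, 0.0, -0.043]
[0.057, 0.129, 0.005] [0.0, 0.0, -0.043]
[0.039, 0.136, 0.005] [0.0, 0.0, -0.043]
[0.02, 0.14, 0.005] [0.0, 0.0, -0.043]
```

>>> step_arm --rows '[[[0.14,-0.01,0.005],[0,0,-0.043],0],[[0.14,0,0.005],[0,0,-0.043],0],[[0.14,0.01,0.005],[0,0,-0.043],0],[[0.14,0.02,0.005],[0,0,-0.043],0],[[0.14,0.03,0.005],[0,0,-0.043],0],[[0.135,0.04,0.005],[0,0,-0.043],0],[[0.133,0.048,0.005],[0,0,-0.043],0],[[0.13,0.057,0.005],[0,0,-0.043],0],[[0.125,0.065,0.005],[0,0,-0.043],0],[[0.12,0.073,0.005],[0,0,-0.043],0],[[0.115,0.081,0.005],[0,0,-0.043],0],[[0.11,0.09,0.005],[0,0,-0.043],0]]'

```text
time_s: 11.38
eef_pos: [0.5162, -0.1054, 0.2095]
tool_rot: [-0.014, 0.398, 0.917, -0.001]
force: [0.0, 1.1, -0.6]
opening: 0.215
```

>>> step_arm --rows '[[[0.103,0.096,0.005],[0,0,-0.043],0],[[0.096,0.1,0.005],[0,0,-0.043],0],[[0.09,0.109,0.005],[0,0,-0.043],0],[[0.08,0.115,0.005],[0,0,-0.043],0],[[0.074,0.12,0.005],[0,0,-0.043],0],[[0.065,0.125,0.005],[0,0,-0.043],0],[[0.057,0.129,0.005],[0,0,-0.043],0],[[0.048,0.133,0.005],[0,0,-0.043],0],[[0.04,0.136,0.005],[0,0,-0.043],0],[[0.03,0.138,0.005],[0,0,-0.043],0],[[0.02,0.14,0.005],[0,0,-0.043],0],[[0,0,0],[0,0,0],0]]'

```text
time_s: 12.38
eef_pos: [0.4979, 0.0602, 0.1844]
tool_rot: [-0.032, 0.017, 0.999, 0.006]
force: [-0.0, -0.6, -1.2]
opening: 0.215
```

```bash
python3 snap.py N1 wrist scene top; python3 plan.py 0.5455 0.055 0.14 88 5
```

```text
t 12.53 pos [0.4985 0.058  0.185 ] psi 87.79 open 0.217 F [-0.4 -0.7 -0.8]
dist mm [ 47.  -3. -45.] turn deg [ 0.5 -3.7 -0.2]
[-0.1, -0.003, 0.084] [0.001, -0.008, -0.0]
[-0.099, -0.003, 0.085] [0.001, -0.008, -0.0]
[-0.098, -0.003, 0.086] [0.001, -0.008, -0.0]
[-0.096, -0.003, 0.088] [0.001, -0.008, -0.0]
[-0.095, -0.003, 0.089] [0.001, -0.008, -0.0]
```

```bash
python3 plan.py 0.5455 0.055 0.165 88 5; python3 - <<'E'
# nest & base geometry from top + scene fixed views (jar bottom above), nest refinement
import numpy as np,pickle,cv2
from h import *
E
```

```text
t 12.53 pos [0.4985 0.058  0.185 ] psi 87.79 open 0.217 F [-0.4 -0.7 -0.8]
dist mm [ 47.  -3. -20.] turn deg [ 0.5 -3.7 -0.2]
[-0.097, -0.003, 0.034] [0.001, -0.008, -0.0]
[-0.096, -0.003, 0.035] [0.001, -0.008, -0.0]
[-0.096, -0.003, 0.036] [0.001, -0.008, -0.0]
[-0.095, -0.003, 0.038] [0.001, -0.008, -0.0]
[-0.095, -0.003, 0.039] [0.001, -0.008, -0.0]
```

>>> step_arm --rows '[[[-0.098,-0.003,0.04],[0.001,-0.008,0],0],[[-0.098,-0.003,0.04],[0.001,-0.008,0],0],[[-0.098,-0.003,0.045],[0.001,-0.008,0],0],[[-0.096,-0.003,0.045],[0.001,-0.008,0],0],[[-0.08,-0.003,0.045],[0.001,-0.008,0],0],[[0,0,0],[0,0,0],0],[[0,0,0],[0,0,0],0]]'

```text
time_s: 13.12
eef_pos: [0.5504, 0.0503, 0.1581]
tool_rot: [0.003, 0.023, 1.0, -0.001]
force: [0.6, -0.8, -1.3]
opening: 0.216
```

```bash
python3 snap.py N2 wrist scene top; python3 plan.py 0.5455 0.055 0.12 88 4; python3 - <<'E'
import cv2,numpy as np
w=cv2.imread("pics/wrist_N2.png");s=cv2.imread("pics/scene_N2.png")[170:280,290:420];t=cv2.imread("pics/top_N2.png")[150:260,280:400]
w=cv2.resize(w[60:400,120:520],(400,340))
o=np.zeros((600,800,3),np.uint8);o[:340,:400]=w;o[:340,400:]=cv2.resize(s,(400,340),interpolation=cv2.INTER_CUBIC)
o[340:,200:484]=cv2.resize(t,(284,260),interpolation=cv2.INTER_CUBIC);cv2.imwrite("pics/N2.png",o)
E
```

```text
t 13.27 pos [0.5501 0.0505 0.1586] psi 87.34 open 0.218 F [ 0.1 -0.3 -1.6]
dist mm [ -4.6   4.5 -38.6] turn deg [-0.1  0.3 -0.7]
[0.013, 0.011, 0.096] [-0.0, 0.001, -0.002]
[0.012, 0.011, 0.096] [-0.0, 0.001, -0.002]
[0.012, 0.011, 0.096] [-0.0, 0.001, -0.002]
[0.012, 0.011, 0.096] [-0.0, 0.001, -0.002]
```

View pics/N2.png

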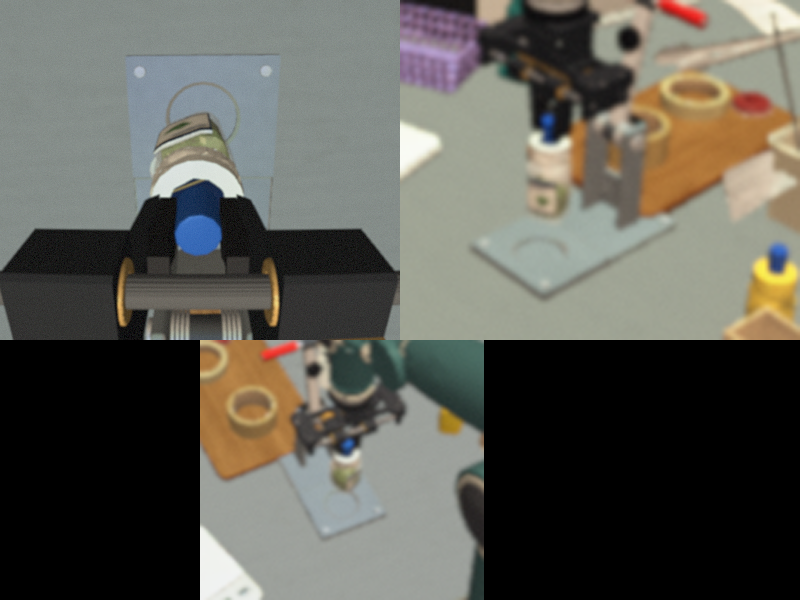

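The view shows the jar hanging from the stopper, almost upright with the stopper still up, above and just behind the nest. The nest ring in the wrist view is centred at crop (202,116), full-image (322,176). I refine the nest position from this.

```bash
python3 - <<'E'
import numpy as np,cv2,pickle
from h import *
np.set_printoptions(precision=4,suppress=True)
f,s=pickle.load(open("pics/wrist_N2.pkl","rb"))
g=lambda u,v:(120+u,60+v)
for p in[(165,116),(240,116),(202,79)]: print(p,onz(f,g(*p),.009,s))
A,B=onz(f,g(126,56),.01,s),onz(f,g(278,54),.01,s);print("front corners",A,B,"mid",(A+B)/2,np.linalg.norm(A-B),"yaw",np.degrees(np.arctan2(-(B-A)[0],(B-A)[1])))
d=(B-A)/np.linalg.norm(B-A);x=np.array([d[1],-d[0],0]);print("nest",(A+B)/2+.055*x)
fs,_=pickle.load(open("pics/scene_N2.pkl","rb"))
g2=lambda u,v:(290+u*130/400,170+v*110/340)
print("scene nest",onz(fs,g2(541,0+252),.008),"stopper/jar px",[g2(u-400,v) for u,v in[(548,118),(546,215)]])
gs=lambda u,v:(290+(u-400)*130/400,170+v*110/340)
print("scene nest",onz(fs,gs(541,252),.008))
st=ray(fs,gs(548,122)); P=s["eef_pos"]; print("scene axis: stopper px",gs(548,122),"bottom px",gs(546,213))
for t in[0,.05]:print(proj(fs,[P[0],P[1],P[2]+.03]),proj(fs,[P[0],P[1],P[2]-.0934]))
E
```

```text
(165, 116) [0.5416 0.0216 0.009 ]
(240, 116) [0.5446 0.0872 0.009 ]
(202, 79) [0.5109 0.0554 0.009 ]
front corners [ 0.4885 -0.0071  0.01  ] [0.4928 0.1195 0.01  ] mid [0.4906 0.0562 0.01  ] 0.12666109407165427 yaw -1.933022961720039
nest [0.5456 0.0544 0.01  ]
scene nest [ 0.9055 -0.2775  0.008 ] stopper/jar px [(338.1, 208.1764705882353), (337.45, 239.55882352941177)]
scene nest [0.5442 0.0523 0.008 ]
scene axis: stopper px (338.1, 209.47058823529412) bottom px (337.45, 238.91176470588235)
[[339.2955 208.8159]] [[337.9855 238.33  ]]
[[339.2955 208.8159]] [[337.9855 238.33  ]]
```

```bash
python3 plan.py 0.545 0.0562 0.106 88 5
```

```text
t 13.27 pos [0.5501 0.0505 0.1586] psi 87.34 open 0.218 F [ 0.1 -0.3 -1.6]
dist mm [ -5.1   5.7 -52.6] turn deg [-0.1  0.3 -0.7]
[0.011, 0.011, 0.105] [-0.0, 0.001, -0.001]
[0.011, 0.011, 0.105] [-0.0, 0.001, -0.001]
[0.011, 0.011, 0.105] [-0.0, 0.001, -0.001]
[0.011, 0.011, 0.105] [-0.0, 0.001, -0.001]
[0.011, 0.011, 0.105] [-0.0, 0.001, -0.001]
```

>>> step_arm --rows '[[[0.03,0.03,0.05],[0,0.001,0],0],[[0.02,0.03,0.08],[0,0.001,0],0],[[0,0,0.09],[0,0,0],0],[[0,0,0.09],[0,0,0],0],[[0,0,0.07],[0,0,0],0],[[0,0,0],[0,0,0],0],[[0,0,0],[0,0,0],0]]'

```text
time_s: 13.85
eef_pos: [0.5437, 0.058, 0.1166]
tool_rot: [0.001, 0.023, 1.0, -0.0]
force: [0.1, -0.5, -0.5]
opening: 0.221
```

```bash
python3 plan.py 0.545 0.0562 0.1 88 2
```

```text
t 13.85 pos [0.5437 0.058  0.1166] psi 87.4 open 0.221 F [ 0.1 -0.5 -0.5]
dist mm [  1.3  -1.8 -16.6] turn deg [-0.   0.1 -0.6]
[-0.007, -0.009, 0.083] [-0.0, 0.001, -0.003]
[-0.007, -0.009, 0.083] [-0.0, 0.001, -0.003]
```

>>> step_arm --rows '[[[-0.007,-0.009,0.06],[0,0,0],0],[[-0.005,-0.007,0.06],[0,0,0],0],[[0,0,0.04],[0,0,0],0],[[0,0,0],[0,0,0],0]]'

```text
time_s: 14.18
eef_pos: [0.5453, 0.056, 0.0991]
tool_rot: [0.001, 0.023, 1.0, -0.0]
force: [-0.5, 0.4, -0.8]
opening: 0.22
```

```bash
python3 plan.py 0.545 0.0562 0.098 88 1
```

```text
t 14.18 pos [0.5453 0.056  0.0991] psi 87.39 open 0.22 F [-0.5  0.4 -0.8]
dist mm [-0.3  0.2 -1.1] turn deg [-0.   0.1 -0.6]
[0.003, 0.002, 0.011] [-0.001, 0.001, -0.007]
```

>>> step_arm --rows '[[[0,0,0.02],[0,0,0],0],[[0,0,0],[0,0,0],0]]'

```text
time_s: 14.35
eef_pos: [0.5457, 0.0559, 0.0971]
tool_rot: [0.001, 0.023, 1.0, -0.0]
force: [-0.1, -0.3, -1.1]
opening: 0.221
```

>>> step_arm --rows '[[[0,0,0.015],[0,0,0],0],[[0,0,0],[0,0,0],0]]'

```text
time_s: 14.52
eef_pos: [0.547, 0.0557, 0.0968]
tool_rot: [0.003, 0.023, 1.0, -0.0]
force: [-0.1, -0.8, -0.1]
opening: 0.217
```

>>> step_arm --rows '[[[0.01,0,0.01],[0,0,0],0],[[0,0,0],[0,0,0],0]]'

```text
time_s: 14.68
eef_pos: [0.5468, 0.0558, 0.0966]
tool_rot: [0.004, 0.023, 1.0, -0.0]
force: [-0.7, 0.2, -0.4]
opening: 0.213
```

>>> step_arm --rows '[[[0,0,0],[0,0,0],30],[[0,0,0],[0,0,0],40],[[0,0,0],[0,0,0],50],[[0,0,0],[0,0,0],50],[[0,0,-0.15],[0,0,0],50],[[0,0,-0.3],[0,0,0],50],[[0,0,-0.35],[0,0,0],50],[[0,0,-0.3],[0,0,0],50],[[0,0,-0.1],[0,0,0],50],[[0,0,0],[0,0,0],50]]'

```text
time_s: 15.52
eef_pos: [0.5423, 0.0561, 0.217]
tool_rot: [-0.001, 0.023, 1.0, -0.001]
force: [0.6, 0.0, -0.3]
opening: 0.501
```

```bash
python3 plan.py 0.49 0.1 0.33 -2 5;  python3 snap.py rel wrist scene top; python3 - <<'E'
import numpy as np,cv2,pickle
from h import *
np.set_printoptions(precision=4,suppress=True)
f,s=pickle.load(open("pics/wrist_rel.pkl","rb"));h=cv2.cvtColor(f["image"],cv2.COLOR_RGB2HSV)
b=cv2.inRange(h,(100,120,60),(130,255,255)); top=cv2.inRange(h,(100,120,150),(130,255,255))
for m in(b,top):
  cs,_=cv2.findContours(m,cv2.RETR_EXTERNAL,cv2.CHAIN_APPROX_NONE)
  for c in cs:
    if cv2.contourArea(c)>80: e=cv2.minEnclosingCircle(c);print(cv2.boundingRect(c),e,onz(f,e[0],.13,s))
w=cv2.inRange(h,(0,0,170),(180,40,255)); w[300:]=0
cs,_=cv2.findContours(w,cv2.RETR_EXTERNAL,cv2.CHAIN_APPROX_NONE);c=max(cs,key=cv2.contourArea);e=cv2.minEnclosingCircle(c);print("cap",e,onz(f,e[0],.102,s))
fs,_=pickle.load(open("pics/scene_rel.pkl","rb"));h=cv2.cvtColor(fs["image"],cv2.COLOR_RGB2HSV);b=cv2.inRange(h,(100,120,60),(130,255,255))
n,l,st,ce=cv2.connectedComponentsWithStats(b);print(st,ce)
print(proj(fs,[[.545,.0545,.13],[.545,.0545,.102]]))
E
```

```text
t 15.52 pos [0.5423 0.0561 0.217 ] psi 87.38 open 0.501 F [ 0.6  0.  -0.3]
dist mm [-52.3  43.9 113. ] turn deg [-0.2 -0.1 89.4]
[0.109, 0.083, -0.226] [-0.0, -0.0, 0.199]
[0.129, 0.045, -0.226] [-0.0, -0.0, 0.199]
[0.137, 0.004, -0.226] [-0.0, -0.0, 0.199]
[0.131, -0.038, -0.226] [-0.0, -0.0, 0.199]
[0.113, -0.077, -0.226] [-0.0, -0.0, 0.199]
(300, 188, 31, 36) ((316.0, 205.5), 17.9514217376709) [0.541  0.0546 0.13  ]
(302, 200, 25, 24) ((314.2115478515625, 211.53846740722656), 12.308160781860352) [0.5455 0.0531 0.13  ]
cap ((597.5, 128.0), 109.19373321533203) [0.4957 0.2794 0.102 ]
[[     0      0    640    400 255944]
 [   240    149      2      2      2]
 [   335    223      4      7     26]
 [   411    249      5      8     28]] [[319.4887 199.4919]
 [240.5    149.5   ]
 [336.5    226.0769]
 [412.4286 252.4286]]
[[336.7403 223.0943]
 [336.4629 229.7447]]
```

The jar stands in the nest at about (0.5455, 0.053) with its stopper up. I go to the left lever grip next, expected at about (0.7055, 0.105, 0.295).

```bash
python3 plan.py 0.64 0.107 0.39 -2 14
```

```text
t 15.67 pos [0.5401 0.0559 0.2129] psi 87.38 open 0.497 F [-0.2 -0.1 -0. ]
dist mm [ 99.9  51.1 177.1] turn deg [-0.5 -0.3 89.4]
[-0.069, 0.039, -0.127] [-0.0, -0.0, 0.071]
[-0.064, 0.047, -0.127] [-0.0, -0.0, 0.071]
[-0.058, 0.054, -0.127] [-0.0, -0.0, 0.071]
[-0.052, 0.06, -0.127] [-0.0, -0.0, 0.071]
[-0.045, 0.065, -0.127] [-0.0, -0.0, 0.071]
[-0.037, 0.07, -0.127] [-0.0, -0.0, 0.071]
[-0.029, 0.074, -0.127] [-0.0, -0.0, 0.071]
[-0.021, 0.077, -0.127] [-0.0, -0.0, 0.071]
[-0.012, 0.079, -0.127] [-0.0, -0.0, 0.071]
[-0.004, 0.08, -0.127] [-0.0, -0.0, 0.071]
[0.005, 0.08, -0.127] [-0.0, -0.0, 0.071]
[0.014, 0.079, -0.127] [-0.0, -0.0, 0.071]
[0.023, 0.077, -0.127] [-0.0, -0.0, 0.071]
[0.031, 0.074, -0.127] [-0.0, -0.0, 0.071]
```

>>> step_arm --rows '[[[-0.02,0,-0.25],[0,0,0.06],50],[[-0.06,0.05,-0.25],[0,0,0.071],50],[[-0.06,0.05,-0.25],[0,0,0.071],50],[[-0.06,0.06,-0.25],[0,0,0.071],50],[[-0.05,0.07,-0.2],[0,0,0.071],50],[[-0.04,0.07,-0.16],[0,0,0.071],50],[[-0.03,0.08,-0.14],[0,0,0.071],50],[[-0.02,0.08,-0.1],[0,0,0.071],50],[[-0.01,0.08,-0.08],[0,0,0.071],50],[[0,0.08,-0.06],[0,0,0.071],50],[[0,0.08,-0.04],[0,0,0.071],50],[[0.015,0.08,0],[0,0,0.071],50]]'

```text
time_s: 16.67
eef_pos: [0.6168, 0.0963, 0.3561]
tool_rot: [-0.024, 0.656, 0.754, -0.025]
force: [0.3, -0.9, 0.1]
opening: 0.496
```

>>> step_arm --rows '[[[0.02,0.08,0],[0,0,0.071],50],[[0.03,0.07,0],[0,0,0.071],50],[[0.03,0,0],[0,0,0.04],50],[[0,0,0],[0,0,0],50]]'

```text
time_s: 17.0
eef_pos: [0.6308, 0.1062, 0.3408]
tool_rot: [-0.025, 0.762, 0.646, -0.036]
force: [0.3, 0.5, -1.0]
opening: 0.5
```

```bash
python3 plan.py 0.7055 0.107 0.36 -2 4;  python3 snap.py bar wrist scene; python3 - <<'E'
import numpy as np,cv2,pickle
from h import *
np.set_printoptions(precision=4,suppress=True)
f,s=pickle.load(open("pics/wrist_bar.pkl","rb"));h=cv2.cvtColor(f["image"],cv2.COLOR_RGB2HSV)
m=cv2.inRange(h,(0,170,110),(6,255,255))|cv2.inRange(h,(174,170,110),(180,255,255))
n,l,st,ce=cv2.connectedComponentsWithStats(m)
for i in range(1,n):
  if st[i,4]>60: print(st[i],ce[i],onz(f,ce[i],.2955,s)); 
  if st[i,4]>60:
    c,_=cv2.findContours((l==i).astype(np.uint8),cv2.RETR_EXTERNAL,cv2.CHAIN_APPROX_NONE); b=cv2.boxPoints(cv2.minAreaRect(c[0]));print(b,[onz(f,q,.2955,s)[:2] for q in b])
print(proj(f,[[.7055,.103,.2955],[.7036,.049,.2955]],s))
E
```

```text
t 17.0 pos [0.6308 0.1062 0.3408] psi -9.48 open 0.5 F [ 0.3  0.5 -1. ]
dist mm [74.7  0.8 19.2] turn deg [-5.   1.  -7.4]
[0.031, 0.179, -0.064] [-0.014, 0.003, -0.021]
[0.026, 0.181, -0.06] [-0.014, 0.003, -0.021]
[0.02, 0.183, -0.056] [-0.014, 0.003, -0.021]
[0.014, 0.185, -0.052] [-0.014, 0.003, -0.021]
[ 435  164   32  106 2977] [450.8824 215.4333] [0.7065 0.1033 0.2955]
[[435. 269.]
 [435. 164.]
 [466. 164.]
 [466. 269.]] [array([0.6953, 0.069 ]), array([0.6992, 0.1354]), array([0.7163, 0.133 ]), array([0.7143, 0.0665])]
[[449.2521 216.1652]
 [449.6705 294.9107]]
```

The left grip measures (0.7065, 0.103), within 1 mm of the prediction. I line up above it.

>>> step_arm --rows '[[[0.03,0.15,-0.12],[-0.014,0.003,-0.021],50],[[0.026,0.18,-0.1],[-0.014,0.003,-0.021],50],[[0.02,0.18,-0.08],[-0.014,0.003,-0.021],50],[[0.014,0.19,-0.06],[-0.014,0.003,-0.021],50],[[0,0.04,0],[0,0,0],50],[[0,0,0],[0,0,0],50]]'

```text
time_s: 17.6
eef_pos: [0.7065, 0.1061, 0.3666]
tool_rot: [-0.003, 0.712, 0.703, -0.003]
force: [-0.0, -0.4, 0.5]
opening: 0.502
```

```bash
python3 plan.py 0.7065 0.106 0.31 -2 4
```

```text
t 17.6 pos [0.7065 0.1061 0.3666] psi -0.72 open 0.502 F [-0.  -0.4  0.5]
dist mm [  0.   -0.1 -56.6] turn deg [-0.4  0.   1.3]
[-0.0, 0.001, 0.141] [-0.001, 0.0, 0.004]
[-0.0, 0.001, 0.141] [-0.001, 0.0, 0.004]
[-0.0, 0.001, 0.141] [-0.001, 0.0, 0.004]
[-0.0, 0.0, 0.141] [-0.001, 0.0, 0.004]
```

>>> step_arm --rows '[[[0,0,0.14],[-0.001,0,0.004],50],[[0,0,0.14],[-0.001,0,0.004],50],[[0,0,0.14],[-0.001,0,0.004],50],[[0,0,0.14],[-0.001,0,0.004],50],[[0,0,0.14],[0,0,0],50],[[0,0,0.14],[0,0,0],50],[[0,0,0.08],[0,0,0],50],[[0,0,0],[0,0,0],50]]'

```text
time_s: 18.27
eef_pos: [0.6991, 0.1049, 0.266]
tool_rot: [-0.004, 0.721, 0.693, -0.005]
force: [-0.3, 0.3, 0.4]
opening: 0.502
```

```bash
python3 plan.py 0.7065 0.106 0.268 -2 1
```

```text
t 18.27 pos [0.6991 0.1049 0.266 ] psi -2.22 open 0.502 F [-0.3  0.3  0.4]
dist mm [7.4 1.1 2. ] turn deg [-0.7  0.1 -0.2]
[0.014, 0.073, -0.021] [-0.008, 0.001, -0.002]
```

>>> step_arm --rows '[[[0.01,0.075,-0.01],[-0.008,0,0],50],[[0,0,0],[0,0,0],50]]'

```text
time_s: 18.43
eef_pos: [0.7065, 0.1056, 0.266]
tool_rot: [0.001, 0.721, 0.693, -0.001]
force: [0.8, -0.7, -0.1]
opening: 0.498
```

```bash
python3 plan.py 0.7065 0.106 0.268 -2 1
```

```text
t 18.43 pos [0.7065 0.1056 0.266 ] psi -2.21 open 0.498 F [ 0.8 -0.7 -0.1]
dist mm [-0.   0.4  2. ] turn deg [-0.   0.1 -0.2]
[0.004, -0.001, -0.02] [-0.0, 0.001, -0.002]
```

>>> step_arm --rows '[[[0,0,0],[0,0,0],0],[[0,0,0],[0,0,0],0],[[0,0,0],[0,0,0],0],[[0,0,0],[0,0,0],0],[[0,0,0],[0,0,0],0],[[0,0,0],[0,0,0],0]]'

```text
time_s: 18.93
eef_pos: [0.7064, 0.1059, 0.2696]
tool_rot: [0.001, 0.721, 0.693, -0.001]
force: [1.0, -0.3, -1.4]
opening: 0.196
```

```bash
cat > lev.py <<'E'
# lev.py target_elevation n : rows of the arc from the measured pose (bar rel. hinge); tool kept down
import sys,numpy as np
from h import R
from bench import r
th1=float(sys.argv[1]);n=int(sys.argv[2])
s=r.read_state();q=s["tool_rot"];M=R.from_quat([q[1],q[2],q[3],q[0]])
u=np.array([np.cos(-.035),np.sin(-.035),0]);v=np.array([-u[1],u[0],0]);H=np.array([.665,.0503,.13])
OFF=float(sys.argv[3]) if len(sys.argv)>3 else .0295
bar=s["eef_pos"]+[0,0,OFF]-H
a,zz=-bar@u,bar[2];th=np.arctan2(zz,a)
ref=R.from_matrix(np.stack([v,u,[0,0,-1.]],1));rv=(M.inv()*ref).as_rotvec()/(np.pi/2)
print("t",round(s["time_s"],2),"pos",s["eef_pos"].round(4),"th",th.round(3),"rad",np.hypot(a,zz).round(4),"side",round(bar@v,4),"F",s["force"].round(1),"open",round(s["opening"],3),"tiltfix",rv.round(3))
prev=bar
for k in range(1,n+1):
    t=th+(th1-th)*k/n; P=.17*(-np.cos(t)*u+np.array([0,0,np.sin(t)]))+v*(bar@v)
    print(np.round(M.inv().apply(P-prev)/.1,3).tolist()); prev=P
E
python3 lev.py 1.5 5
```

```text
t 18.93 pos [0.7064 0.1059 0.2696] th 1.8 rad 0.1737 side 0.057 F [ 1.  -0.3 -1.4] open 0.196 tiltfix [ 0.     0.001 -0.002]
[-0.0, -0.108, 0.016]
[-0.0, -0.101, -0.014]
[-0.0, -0.102, -0.008]
[-0.0, -0.102, -0.002]
[-0.0, -0.102, 0.004]
```

The grip is on the bar (0.196). I start the arc.

>>> step_arm --rows '[[[0,-0.1,-0.018],[0,0,0],0],[[0,-0.1,-0.014],[0,0,0],0],[[0,-0.1,-0.008],[0,0,0],0],[[0,-0.1,-0.002],[0,0,0],0],[[0,-0.1,0.004],[0,0,0],0]]'

```text
time_s: 19.35
eef_pos: [0.6572, 0.1079, 0.2738]
tool_rot: [0.004, 0.721, 0.693, 0.003]
force: [3.1, 0.1, -4.8]
opening: 0.193
```

```bash
python3 lev.py 1.0 6 .026
```

```text
t 19.35 pos [0.6572 0.1079 0.2738] th 1.513 rad 0.1701 side 0.0573 F [ 3.1  0.1 -4.8] open 0.193 tiltfix [ 0.007  0.001 -0.002]
[-0.001, -0.145, 0.014]
[-0.001, -0.143, 0.025]
[-0.0, -0.14, 0.038]
[-0.0, -0.137, 0.049]
[-0.0, -0.132, 0.061]
[-0.0, -0.126, 0.072]
```

>>> step_arm --rows '[[[0,-0.145,0.016],[0.003,0,0],0],[[0,-0.143,0.027],[0.003,0,0],0],[[0,-0.14,0.038],[0.002,0,0],0],[[0,-0.137,0.05],[0,0,0],0],[[0,-0.132,0.061],[0,0,0],0],[[0,-0.126,0.072],[0,0,0],0]]'

```text
time_s: 19.85
eef_pos: [0.5729, 0.1112, 0.2451]
tool_rot: [0.005, 0.721, 0.693, 0.005]
force: [9.9, 0.6, -8.1]
opening: 0.191
```

```bash
python3 lev.py 0.45 7 .026
```

```text
t 19.85 pos [0.5729 0.1112 0.2451] th 0.982 rad 0.1696 side 0.0577 F [ 9.9  0.6 -8.1] open 0.191 tiltfix [ 0.01  -0.    -0.002]
[-0.0, -0.108, 0.071]
[-0.0, -0.1, 0.082]
[-0.0, -0.093, 0.089]
[-0.0, -0.086, 0.096]
[-0.0, -0.079, 0.102]
[-0.0, -0.071, 0.108]
[-0.0, -0.062, 0.113]
```

>>> step_arm --rows '[[[0,-0.1,0.085],[0.003,0,0],0],[[0,-0.095,0.092],[0.003,0,0],0],[[0,-0.092,0.092],[0.003,0,0],0],[[0,-0.086,0.098],[0.002,0,0],0],[[0,-0.079,0.102],[0,0,0],0],[[0,-0.071,0.108],[0,0,0],0]]'

```text
time_s: 20.35
eef_pos: [0.5251, 0.1133, 0.1952]
tool_rot: [0.01, 0.72, 0.694, 0.013]
force: [3.5, -0.1, 3.2]
opening: 0.192
```

```bash
python3 lev.py 0.1 6 .026
```

```text
t 20.35 pos [0.5251 0.1133 0.1952] th 0.571 rad 0.1687 side 0.058 F [ 3.5 -0.1  3.2] open 0.192 tiltfix [ 0.021 -0.002 -0.002]
[-0.001, -0.082, 0.106]
[-0.001, -0.062, 0.118]
[-0.001, -0.053, 0.122]
[-0.001, -0.043, 0.126]
[-0.001, -0.033, 0.129]
[-0.001, -0.023, 0.131]
```

>>> step_arm --rows '[[[0,-0.068,0.11],[0.006,0,0],0],[[0,-0.06,0.12],[0.006,0,0],0],[[0,-0.053,0.122],[0.006,0,0],0],[[0,-0.043,0.128],[0.006,0,0],0],[[0,-0.033,0.13],[0.003,0,0],0]]'

```text
time_s: 20.77
eef_pos: [0.5017, 0.1143, 0.1394]
tool_rot: [-0.0, 0.72, 0.694, 0.003]
force: [3.5, -1.2, 5.8]
opening: 0.195
```

```bash
python3 lev.py -0.03 4 .026
```

```text
t 20.77 pos [0.5017 0.1143 0.1394] th 0.211 rad 0.1692 side 0.0582 F [ 3.5 -1.2  5.8] open 0.195 tiltfix [ 0.003 -0.003 -0.001]
[-0.001, -0.026, 0.099]
[-0.001, -0.013, 0.102]
[-0.001, -0.007, 0.102]
[-0.001, -0.001, 0.102]
```

>>> step_arm --rows '[[[0,-0.02,0.09],[0,0,0],0],[[0,-0.012,0.1],[0,0,0],0],[[0,-0.008,0.1],[0,0,0],0],[[0,-0.003,0.1],[0,0,0],0]]'

```text
time_s: 21.1
eef_pos: [0.4981, 0.1144, 0.1037]
tool_rot: [0.001, 0.72, 0.694, 0.005]
force: [-1.0, -2.0, 12.4]
opening: 0.193
```

```bash
python3 lev.py -0.03 2 .026
```

```text
t 21.1 pos [0.4981 0.1144 0.1037] th -0.002 rad 0.1691 side 0.0582 F [-1.  -2.  12.4] open 0.193 tiltfix [ 0.006 -0.003 -0.001]
[-0.0, -0.009, 0.024]
[-0.0, 0.0, 0.024]
```

>>> step_arm --rows '[[[0,0,0.08],[0,0,0],0],[[0,0,0.08],[0,0,0],0]]'

```text
time_s: 21.27
eef_pos: [0.4983, 0.1146, 0.0948]
tool_rot: [0.001, 0.72, 0.694, 0.005]
force: [-11.5, -3.3, 32.4]
opening: 0.189
```

>>> step_arm --rows '[[[0,0,0.06],[0,0,0],0],[[0,0,0.06],[0,0,0],0]]'

```text
time_s: 21.43
eef_pos: [0.4983, 0.1146, 0.0904]
tool_rot: [0.001, 0.72, 0.694, 0.004]
force: [-9.0, -3.8, 28.5]
opening: 0.179
```

```bash
python3 lev.py 0.3 5 .026
```

```text
t 21.43 pos [0.4983 0.1146 0.0904] th -0.08 rad 0.1694 side 0.0584 F [-9.  -3.8 28.5] open 0.179 tiltfix [ 0.005 -0.003 -0.   ]
[0.001, -0.01, -0.129]
[0.001, 0.005, -0.129]
[0.001, 0.015, -0.128]
[0.001, 0.025, -0.127]
[0.001, 0.034, -0.125]
```

The lever is at its stop: 28–32 N and no further travel beyond slight slip in the grip. I guide it back slowly.

>>> step_arm --rows '[[[0,0,0],[0,0,0],0],[[0,0,-0.03],[0,0,0],0],[[0,0,-0.08],[0,0,0],0],[[0,0.005,-0.1],[0,0,0],0]]'

```text
time_s: 21.77
eef_pos: [0.5001, 0.1145, 0.1169]
tool_rot: [0.003, 0.719, 0.695, 0.006]
force: [6.7, -1.0, 4.3]
opening: 0.175
```

```bash
python3 lev.py 0.4 6 .0395
```

```text
t 21.77 pos [0.5001 0.1145 0.1169] th 0.157 rad 0.1691 side 0.0583 F [ 6.7 -1.   4.3] open 0.175 tiltfix [ 0.008 -0.003  0.   ]
[0.0, 0.005, -0.069]
[0.0, 0.016, -0.067]
[0.0, 0.018, -0.066]
[0.0, 0.021, -0.066]
[0.0, 0.024, -0.065]
[0.0, 0.026, -0.064]
```

>>> step_arm --rows '[[[0,0.015,-0.075],[0.003,0,0],0],[[0,0.02,-0.08],[0.003,0,0],0],[[0,0.02,-0.085],[0.002,0,0],0],[[0,0.024,-0.085],[0,0,0],0],[[0,0.028,-0.085],[0,0,0],0]]'

```text
time_s: 22.18
eef_pos: [0.5144, 0.1139, 0.165]
tool_rot: [0.001, 0.719, 0.695, 0.006]
force: [8.4, -0.6, 0.9]
opening: 0.176
```

```bash
python3 lev.py 0.9 6 .0395
```

```text
t 22.18 pos [0.5144 0.1139 0.165 ] th 0.454 rad 0.17 side 0.0583 F [ 8.4 -0.6  0.9] open 0.176 tiltfix [ 0.006 -0.004  0.   ]
[0.001, 0.06, -0.111]
[0.001, 0.069, -0.106]
[0.001, 0.076, -0.101]
[0.001, 0.084, -0.095]
[0.0, 0.091, -0.088]
[0.0, 0.097, -0.081]
```

>>> step_arm --rows '[[[0,0.065,-0.1],[0.002,0,0],0],[[0,0.072,-0.1],[0.002,0,0],0],[[0,0.078,-0.1],[0.002,0,0],0],[[0,0.084,-0.093],[0,0,0],0],[[0,0.091,-0.086],[0,0,0],0],[[0,0.097,-0.08],[0,0,0],0]]'

```text
time_s: 22.68
eef_pos: [0.5612, 0.1121, 0.2251]
tool_rot: [-0.005, 0.719, 0.695, -0.0]
force: [5.5, -1.3, 1.0]
opening: 0.178
```

```bash
python3 lev.py 1.4 6 .0395
```

```text
t 22.68 pos [0.5612 0.1121 0.2251] th 0.904 rad 0.1712 side 0.0581 F [ 5.5 -1.3  1. ] open 0.178 tiltfix [-0.005 -0.004  0.   ]
[0.0, 0.121, -0.073]
[0.0, 0.12, -0.073]
[0.0, 0.125, -0.063]
[0.0, 0.13, -0.053]
[0.0, 0.134, -0.042]
[0.0, 0.137, -0.031]
```

>>> step_arm --rows '[[[0,0.115,-0.073],[-0.002,0,0],0],[[0,0.118,-0.072],[-0.002,0,0],0],[[0,0.123,-0.063],[0,0,0],0],[[0,0.128,-0.053],[0,0,0],0],[[0,0.132,-0.042],[0,0,0],0],[[0,0.135,-0.031],[0,0,0],0]]'

```text
time_s: 23.18
eef_pos: [0.6363, 0.1091, 0.2595]
tool_rot: [-0.006, 0.719, 0.695, -0.001]
force: [3.4, -1.0, 1.5]
opening: 0.176
```

```bash
python3 lev.py 1.8 6 .0395
```

```text
t 23.18 pos [0.6363 0.1091 0.2595] th 1.391 rad 0.1718 side 0.0578 F [ 3.4 -1.   1.5] open 0.176 tiltfix [-0.006 -0.004  0.   ]
[-0.0, 0.118, -0.0]
[-0.0, 0.116, -0.01]
[-0.0, 0.116, -0.002]
[-0.0, 0.116, 0.006]
[-0.0, 0.115, 0.014]
[-0.0, 0.114, 0.021]
```

>>> step_arm --rows '[[[0,0.115,-0.008],[-0.002,0,0],0],[[0,0.115,-0.008],[-0.002,0,0],0],[[0,0.115,-0.001],[0,0,0],0],[[0,0.115,0.006],[0,0,0],0],[[0,0.115,0.014],[0,0,0],0]]'

```text
time_s: 23.6
eef_pos: [0.6956, 0.1067, 0.26]
tool_rot: [-0.005, 0.719, 0.695, -0.0]
force: [3.0, -0.2, 2.4]
opening: 0.173
```

```bash
python3 lev.py 1.8 3 .0395
```

```text
t 23.6 pos [0.6956 0.1067 0.26  ] th 1.738 rad 0.1719 side 0.0575 F [ 3.  -0.2  2.4] open 0.173 tiltfix [-0.005 -0.004  0.   ]
[-0.0, 0.032, 0.025]
[-0.0, 0.034, 0.007]
[-0.0, 0.034, 0.007]
```

>>> step_arm --rows '[[[0,0.035,0.01],[0,0,0],0],[[0,0.035,0.008],[0,0,0],0],[[0,0.035,0.007],[0,0,0],0],[[0,0.02,0],[0,0,0],0]]'

```text
time_s: 23.93
eef_pos: [0.7066, 0.1063, 0.2577]
tool_rot: [-0.008, 0.719, 0.695, -0.003]
force: [-7.3, -0.2, 7.1]
opening: 0.176
```

```bash
python3 lev.py 1.8 1 .0395
```

```text
t 23.93 pos [0.7066 0.1063 0.2577] th 1.803 rad 0.1718 side 0.0575 F [-7.3 -0.2  7.1] open 0.176 tiltfix [-0.011 -0.004 -0.   ]
[-0.0, -0.009, 0.016]
```

Back at the rest stop (same x as at the start, stop force felt). I release and rise.

>>> step_arm --rows '[[[0,0,0],[0,0,0],25],[[0,0,0],[0,0,0],35],[[0,0,0],[0,0,0],50],[[0,0,0],[0,0,0],50],[[0,0,0],[0,0,0],50]]'

```text
time_s: 24.35
eef_pos: [0.7002, 0.107, 0.2522]
tool_rot: [-0.014, 0.719, 0.695, -0.009]
force: [-0.2, 0.4, -0.0]
opening: 0.5
```

```bash
python3 plan.py 0.7066 0.1063 0.38 -2 6
```

```text
t 24.35 pos [0.7002 0.107  0.2522] psi -1.99 open 0.5 F [-0.2  0.4 -0. ]
dist mm [  6.4  -0.7 127.8] turn deg [-1.9 -0.4  0. ]
[0.001, 0.004, -0.213] [-0.004, -0.001, 0.0]
[0.0, 0.005, -0.213] [-0.004, -0.001, 0.0]
[0.0, 0.006, -0.213] [-0.004, -0.001, 0.0]
[-0.0, 0.007, -0.213] [-0.004, -0.001, 0.0]
[-0.0, 0.008, -0.213] [-0.004, -0.001, 0.0]
[-0.001, 0.01, -0.213] [-0.004, -0.001, 0.0]
```

>>> step_arm --rows '[[[0,0.05,-0.03],[-0.01,0,0],60],[[0,0.01,-0.1],[-0.005,0,0],60],[[0,0.005,-0.2],[-0.003,0,0],60],[[0,0.005,-0.25],[0,0,0],60],[[0,0.005,-0.25],[0,0,0],60],[[0,0.005,-0.25],[0,0,0],60],[[0,0,-0.2],[0,0,0],60],[[0,0,0],[0,0,0],60]]'

```text
time_s: 25.02
eef_pos: [0.7079, 0.1059, 0.3851]
tool_rot: [-0.004, 0.719, 0.695, -0.0]
force: [0.1, 0.1, 1.3]
opening: 0.601
```

```bash
python3 plan.py 0.53 0.055 0.27 88 16 |awk 'NR<3||NR%2==1';python3 snap.py up wrist scene; python3 - <<'E'
import numpy as np,cv2,pickle
from h import *
np.set_printoptions(precision=4,suppress=True)
f,s=pickle.load(open("pics/wrist_up.pkl","rb"));h=cv2.cvtColor(f["image"],cv2.COLOR_RGB2HSV)
m=cv2.inRange(h,(0,170,110),(6,255,255))|cv2.inRange(h,(174,170,110),(180,255,255))
n,l,st,ce=cv2.connectedComponentsWithStats(m)
for i in range(1,n):
  if st[i,4]>60: print(st[i],ce[i],onz(f,ce[i],.2955,s))
E
```

```text
t 25.02 pos [0.7079 0.1059 0.3851] psi -1.99 open 0.601 F [0.1 0.1 1.3]
dist mm [-177.9  -50.9 -115.1] turn deg [ -0.1  -0.5 -90. ]
[-0.036, -0.11, 0.072] [-0.0, -0.0, -0.062]
[-0.014, -0.114, 0.072] [-0.0, -0.0, -0.062]
[0.009, -0.115, 0.072] [-0.0, -0.0, -0.062]
[0.031, -0.111, 0.072] [-0.0, -0.0, -0.062]
[0.052, -0.103, 0.072] [-0.0, -0.0, -0.062]
[0.071, -0.091, 0.072] [-0.0, -0.0, -0.062]
[0.088, -0.075, 0.072] [-0.0, -0.0, -0.062]
[0.101, -0.056, 0.072] [-0.0, -0.0, -0.062]
[ 305  169   24   85 1900] [316.4211 210.3995] [0.7066 0.103  0.2955]
[307 304  20  31 555] [316.2414 319.4396] [0.703  0.0099 0.2955]
```

>>> step_arm --rows '[[[-0.036,-0.12,0],[0,0,-0.062],75],[[-0.025,-0.12,0],[0,0,-0.062],75],[[-0.014,-0.12,0],[0,0,-0.062],75],[[0,-0.12,0],[0,0,-0.062],75],[[0.009,-0.12,0.02],[0,0,-0.062],75],[[0.02,-0.115,0.06],[0,0,-0.062],75],[[0.031,-0.111,0.08],[0,0,-0.062],75],[[0.042,-0.107,0.1],[0,0,-0.062],75],[[0.052,-0.103,0.1],[0,0,-0.062],75],[[0.062,-0.097,0.1],[0,0,-0.062],75],[[0.071,-0.091,0.1],[0,0,-0.062],75],[[0.08,-0.083,0.1],[0,0,-0.062],75]]'

```text
time_s: 26.12
eef_pos: [0.5541, 0.0629, 0.2865]
tool_rot: [-0.023, 0.189, 0.982, -0.004]
force: [0.2, -0.1, 0.8]
opening: 0.753
```

>>> step_arm --rows '[[[0.088,-0.075,0.1],[0,0,-0.062],75],[[0.095,-0.065,0.1],[0,0,-0.062],75],[[0.1,-0.056,0.1],[0,0,-0.062],75],[[0.05,-0.02,0.05],[0,0,-0.062],75],[[0,0,0],[0,0,0],75],[[0,0,0],[0,0,0],75]]'

```text
time_s: 26.62
eef_pos: [0.4995, 0.0485, 0.2345]
tool_rot: [-0.037, -0.015, 0.999, 0.001]
force: [0.8, -0.4, 0.3]
opening: 0.753
```

```bash
python3 plan.py 0.5455 0.054 0.22 88 4; python3 snap.py j wrist scene;python3 - <<'E'
import numpy as np,cv2,pickle
from h import *
np.set_printoptions(precision=4,suppress=True)
f,s=pickle.load(open("pics/wrist_j.pkl","rb"));h=cv2.cvtColor(f["image"],cv2.COLOR_RGB2HSV)
b=cv2.inRange(h,(100,110,50),(130,255,255)); w=cv2.inRange(h,(0,0,150),(180,45,255))
print(proj(f,[[.5455,.0535,.104],[.5455,.0535,.102]],s))
for m in(b,w):
  n,l,st,ce=cv2.connectedComponentsWithStats(m)
  for i in range(1,n):
    if st[i,4]>60: print(st[i],ce[i],onz(f,ce[i],.103,s))
a=cv2.imread("pics/wrist_j.png");c=cv2.imread("pics/scene_j.png")[150:300,280:440]
cv2.imwrite("pics/j.png",np.hstack([cv2.resize(a,(480,300)),cv2.resize(c,(320,300),interpolation=cv2.INTER_CUBIC)]))
E
```

```text
t 26.62 pos [0.4995 0.0485 0.2345] psi 91.67 open 0.753 F [ 0.8 -0.4  0.3]
dist mm [ 46.    5.5 -14.5] turn deg [-0.  -4.2  3.7]
[-0.118, 0.01, 0.028] [-0.0, -0.012, 0.01]
[-0.117, 0.012, 0.03] [-0.0, -0.012, 0.01]
[-0.116, 0.014, 0.032] [-0.0, -0.012, 0.01]
[-0.115, 0.016, 0.034] [-0.0, -0.012, 0.01]
[[321.8964 253.602 ]
 [321.8657 252.776 ]]
[308 242  28  22 471] [321.5817 253.0552] [0.5454 0.0532 0.103 ]
[  522   107   118   180 18022] [582.8359 197.0624] [0.4885 0.2828 0.103 ]
[ 264  173  119  108 5359] [310.8724 219.3639] [0.5151 0.0432 0.103 ]
[301 198  46  32 226] [327.7876 207.2478] [0.5041 0.0572 0.103 ]
[298 214  34  12  73] [313.4521 218.7808] [0.5145 0.0453 0.103 ]
[263 268  39  61 919] [276.7095 291.0936] [0.5831 0.014  0.103 ]
[199 381  34  19 339] [214.8909 392.8053] [ 0.6982 -0.0486  0.103 ]
[288 382  14  18 160] [294.5625 391.4   ] [0.6927 0.0312 0.103 ]
[327 384  10  16 102] [331.5294 392.549 ] [0.6931 0.0678 0.103 ]
```

Blue blob is now flush: its centre at height 0.103 comes out at (0.5454, 0.0532), so the stopper is home and the jar is still in the nest. Now the side grip.

>>> step_arm --rows '[[[-0.118,0.01,0.028],[0,-0.012,0.01],75],[[-0.117,0.012,0.03],[0,-0.012,0.01],75],[[-0.116,0.014,0.032],[0,-0.012,0.01],75],[[-0.11,0.014,0.034],[0,-0.012,0.01],75],[[0,0,0],[0,0,0],75],[[0,0,0],[0,0,0],75]]'

```text
time_s: 27.22
eef_pos: [0.5527, 0.055, 0.222]
tool_rot: [0.006, 0.022, 1.0, 0.0]
force: [0.5, 0.9, 0.1]
opening: 0.75
```

```bash
python3 plan.py 0.5455 0.0535 0.13 88 4
```

```text
t 27.22 pos [0.5527 0.055  0.222 ] psi 87.43 open 0.75 F [0.5 0.9 0.1]
dist mm [ -7.2  -1.5 -92. ] turn deg [ 0.   0.7 -0.6]
[0.021, -0.005, 0.23] [0.0, 0.002, -0.002]
[0.02, -0.005, 0.23] [0.0, 0.002, -0.002]
[0.019, -0.005, 0.23] [0.0, 0.002, -0.002]
[0.019, -0.004, 0.23] [0.0, 0.002, -0.002]
```

>>> step_arm --rows '[[[0.03,-0.006,0.15],[0,0.002,0],75],[[0.025,-0.005,0.2],[0,0.002,0],75],[[0.019,-0.005,0.2],[0,0.002,0],75],[[0.01,-0.003,0.15],[0,0.002,0],75],[[0,0,0.1],[0,0,0],75],[[0,0,0],[0,0,0],75],[[0,0,0],[0,0,0],75]]'

```text
time_s: 27.8
eef_pos: [0.5435, 0.0536, 0.1368]
tool_rot: [-0.001, 0.023, 1.0, 0.001]
force: [0.4, 0.2, -0.2]
opening: 0.75
```

```bash
python3 plan.py 0.5455 0.0535 0.055 88 4
```

```text
t 27.8 pos [0.5435 0.0536 0.1368] psi 87.39 open 0.75 F [ 0.4  0.2 -0.2]
dist mm [  2.   -0.1 -81.8] turn deg [ 0.1 -0.1 -0.6]
[-0.005, -0.0, 0.204] [0.0, -0.0, -0.002]
[-0.005, -0.0, 0.204] [0.0, -0.0, -0.002]
[-0.005, -0.0, 0.204] [0.0, -0.0, -0.002]
[-0.005, -0.0, 0.204] [0.0, -0.0, -0.002]
```

>>> step_arm --rows '[[[-0.005,0,0.15],[0,0,0],75],[[-0.005,0,0.18],[0,0,0],75],[[-0.005,0,0.18],[0,0,0],75],[[-0.005,0,0.15],[0,0,0],75],[[0,0,0.1],[0,0,0],75],[[0,0,0],[0,0,0],75],[[0,0,0],[0,0,0],75]]'

```text
time_s: 28.38
eef_pos: [0.5513, 0.0539, 0.0649]
tool_rot: [0.005, 0.023, 1.0, 0.001]
force: [0.4, 0.1, 1.5]
opening: 0.752
```

```bash
python3 plan.py 0.5455 0.0535 0.055 88 1
```

```text
t 28.38 pos [0.5513 0.0539 0.0649] psi 87.37 open 0.752 F [0.4 0.1 1.5]
dist mm [-5.8 -0.4 -9.9] turn deg [ 0.1  0.6 -0.6]
[0.059, -0.006, 0.099] [0.001, 0.007, -0.007]
```

>>> step_arm --rows '[[[0.05,-0.006,0.09],[0,0.006,0],75],[[0,0,0],[0,0,0],75],[[0,0,0],[0,0,0],75]]'

```text
time_s: 28.63
eef_pos: [0.5481, 0.0536, 0.058]
tool_rot: [0.002, 0.023, 1.0, 0.001]
force: [0.6, -0.6, 0.3]
opening: 0.75
```

>>> step_arm --rows '[[[0,0,0],[0,0,0],0],[[0,0,0],[0,0,0],0],[[0,0,0],[0,0,0],0],[[0,0,0],[0,0,0],0],[[0,0,0],[0,0,0],0],[[0,0,0],[0,0,0],0],[[0,0,0],[0,0,0],0]]'

```text
time_s: 29.22
eef_pos: [0.5491, 0.0537, 0.0598]
tool_rot: [0.004, 0.023, 1.0, 0.001]
force: [-1.0, 0.4, -1.4]
opening: 0.525
```

The side grip holds (0.525, 46 mm). Pan centre works out at about (0.532, 0.368). I lift and carry.

>>> step_arm --rows '[[[0,0,-0.05],[0,0,0],0],[[0,0,-0.12],[0,0,0],0],[[0,0,-0.2],[0,0,0],0],[[0,0,-0.22],[0,0,0],0],[[0,0,-0.22],[0,0,0],0],[[0,0,-0.15],[0,0,0],0],[[0,0,-0.05],[0,0,0],0],[[0,0,0],[0,0,0],0]]'

```text
time_s: 29.88
eef_pos: [0.5471, 0.0533, 0.169]
tool_rot: [0.003, 0.023, 1.0, 0.001]
force: [0.3, -0.1, -1.4]
opening: 0.525
```

```bash
python3 plan.py 0.532 0.368 0.16 88 14
```

```text
t 29.88 pos [0.5471 0.0533 0.169 ] psi 87.37 open 0.525 F [ 0.3 -0.1 -1.4]
dist mm [-15.1 314.7  -9. ] turn deg [ 0.2  0.3 -0.6]
[0.021, 0.224, 0.007] [0.0, 0.0, -0.0]
[0.021, 0.224, 0.007] [0.0, 0.0, -0.0]
[0.021, 0.224, 0.007] [0.0, 0.0, -0.0]
[0.021, 0.224, 0.007] [0.0, 0.0, -0.0]
[0.02, 0.224, 0.007] [0.0, 0.0, -0.0]
[0.02, 0.224, 0.007] [0.0, 0.0, -0.0]
[0.02, 0.224, 0.007] [0.0, 0.0, -0.0]
[0.02, 0.224, 0.007] [0.0, 0.0, -0.0]
[0.02, 0.224, 0.007] [0.0, 0.0, -0.0]
[0.02, 0.224, 0.007] [0.0, 0.0, -0.0]
[0.019, 0.224, 0.007] [0.0, 0.0, -0.0]
[0.019, 0.224, 0.007] [0.0, 0.0, -0.0]
[0.019, 0.224, 0.006] [0.0, 0.0, -0.0]
[0.019, 0.224, 0.006] [0.0, 0.0, -0.0]
```

>>> step_arm --rows '[[[0.02,0.12,0],[0,0,0],0],[[0.02,0.22,0],[0,0,0],0],[[0.02,0.25,0],[0,0,0],0],[[0.02,0.25,0],[0,0,0],0],[[0.02,0.25,0],[0,0,0],0],[[0.02,0.25,0],[0,0,0],0],[[0.02,0.25,0],[0,0,0],0],[[0.02,0.25,0],[0,0,0],0],[[0.02,0.25,0],[0,0,0],0],[[0.02,0.25,0],[0,0,0],0],[[0.02,0.25,0],[0,0,0],0],[[0.02,0.25,0],[0,0,0],0]]'

```text
time_s: 30.88
eef_pos: [0.5249, 0.3513, 0.1549]
tool_rot: [-0.008, 0.027, 1.0, -0.002]
force: [-0.0, 0.1, 0.0]
opening: 0.529
```

>>> step_arm --rows '[[[0.02,0.15,0],[0,0,0],0],[[0.01,0.08,0],[0,0,0],0],[[0,0,0],[0,0,0],0]]'

```text
time_s: 31.13
eef_pos: [0.5188, 0.3809, 0.1503]
tool_rot: [-0.011, 0.025, 1.0, -0.003]
force: [0.5, 0.1, -0.5]
opening: 0.528
```

```bash
python3 plan.py 0.532 0.368 0.12 88 4; python3 snap.py sc2 wrist scene top; python3 - <<'E'
import numpy as np,cv2,pickle
from h import *
np.set_printoptions(precision=4,suppress=True)
f,s=pickle.load(open("pics/wrist_sc2.pkl","rb"));h=cv2.cvtColor(f["image"],cv2.COLOR_RGB2HSV)
w=cv2.inRange(h,(0,0,185),(180,50,255));n,l,st,ce=cv2.connectedComponentsWithStats(w)
print([list(a) for a in st if 500<a[4]<100000])
E
```

```text
t 31.13 pos [0.5188 0.3809 0.1503] psi 87.19 open 0.528 F [ 0.5  0.1 -0.5]
dist mm [ 13.2 -12.9 -30.3] turn deg [-0.4 -1.2 -0.8]
[-0.036, -0.03, 0.075] [-0.001, -0.003, -0.002]
[-0.036, -0.03, 0.075] [-0.001, -0.003, -0.002]
[-0.035, -0.03, 0.075] [-0.001, -0.003, -0.002]
[-0.035, -0.031, 0.076] [-0.001, -0.003, -0.002]
[[np.int32(180), np.int32(44), np.int32(226), np.int32(215), np.int32(26439)], [np.int32(260), np.int32(255), np.int32(116), np.int32(78), np.int32(4252)]]
```

>>> step_arm --rows '[[[-0.04,-0.035,0.08],[-0.001,-0.003,0],0],[[-0.04,-0.035,0.1],[-0.001,-0.003,0],0],[[-0.035,-0.03,0.1],[-0.001,-0.004,0],0],[[-0.02,-0.02,0.1],[-0.001,-0.003,0],0],[[0,0,0.06],[0,0,0],0],[[0,0,0],[0,0,0],0],[[0,0,0],[0,0,0],0]]'

```text
time_s: 31.87
eef_pos: [0.5353, 0.3553, 0.1024]
tool_rot: [0.001, 0.03, 1.0, -0.002]
force: [1.1, 0.2, -0.3]
opening: 0.525
```

```bash
python3 plan.py 0.532 0.368 0.084 88 2
```

```text
t 31.87 pos [0.5353 0.3553 0.1024] psi 86.55 open 0.525 F [ 1.1  0.2 -0.3]
dist mm [ -3.3  12.7 -18.4] turn deg [-0.2  0.1 -1.5]
[0.02, 0.063, 0.091] [-0.001, 0.001, -0.008]
[0.019, 0.063, 0.092] [-0.001, 0.001, -0.008]
```

>>> step_arm --rows '[[[0.01,0.04,0.06],[0,0,0],0],[[0.01,0.03,0.06],[0,0,0],0],[[0,0,0.03],[0,0,0],0],[[0,0,0],[0,0,0],0],[[0,0,0],[0,0,0],0]]'

```text
time_s: 32.28
eef_pos: [0.5344, 0.3631, 0.0867]
tool_rot: [0.002, 0.031, 1.0, -0.001]
force: [1.6, 0.6, -0.6]
opening: 0.527
```

```bash
python3 plan.py 0.532 0.368 0.081 88 1
```

```text
t 32.28 pos [0.5344 0.3631 0.0867] psi 86.5 open 0.527 F [ 1.6  0.6 -0.6]
dist mm [-2.4  4.9 -5.7] turn deg [-0.1  0.2 -1.5]
[0.027, 0.047, 0.057] [-0.002, 0.002, -0.017]
```

>>> step_arm --rows '[[[0,0,0.03],[0,0,0],0],[[0,0,0],[0,0,0],0]]'

```text
time_s: 32.45
eef_pos: [0.5345, 0.3637, 0.0838]
tool_rot: [0.002, 0.03, 1.0, -0.001]
force: [-0.6, -1.0, -0.0]
opening: 0.528
```

>>> step_arm --rows '[[[0,0,0.025],[0,0,0],0],[[0,0,0],[0,0,0],0]]'

```text
time_s: 32.62
eef_pos: [0.5347, 0.364, 0.0815]
tool_rot: [0.002, 0.03, 1.0, -0.001]
force: [-0.2, 0.5, -0.6]
opening: 0.529
```

>>> step_arm --rows '[[[0,0,0.02],[0,0,0],0],[[0,0,0],[0,0,0],0]]'

```text
time_s: 32.78
eef_pos: [0.5348, 0.3641, 0.0795]
tool_rot: [0.003, 0.03, 1.0, -0.001]
force: [-0.6, -0.2, -1.0]
opening: 0.524
```

>>> step_arm --rows '[[[0,0,0.015],[0,0,0],0],[[0,0,0],[0,0,0],0]]'

```text
time_s: 32.95
eef_pos: [0.5355, 0.3644, 0.0791]
tool_rot: [0.003, 0.03, 1.0, -0.0]
force: [-0.2, 0.2, -1.1]
opening: 0.526
```

>>> step_arm --rows '[[[0,0,0.015],[0,0,0],0],[[0,0,0],[0,0,0],0]]'

```text
time_s: 33.12
eef_pos: [0.5363, 0.3647, 0.0792]
tool_rot: [0.004, 0.03, 1.0, -0.0]
force: [-0.2, -0.1, -0.9]
opening: 0.528
```

>>> step_arm --rows '[[[0,0,0.015],[0,0,0],0],[[0,0,0],[0,0,0],0]]'

```text
time_s: 33.28
eef_pos: [0.5372, 0.365, 0.079]
tool_rot: [0.005, 0.03, 1.0, 0.0]
force: [0.9, -0.1, -0.8]
opening: 0.527
```

z has stalled at 0.079, as predicted for pan contact (0.080). I release and rise.

>>> step_arm --rows '[[[0,0,0],[0,0,0],56],[[0,0,0],[0,0,0],62],[[0,0,0],[0,0,0],70],[[0,0,0],[0,0,0],76],[[0,0,-0.1],[0,0,0],76],[[0,0,-0.2],[0,0,0],76],[[0,0,-0.3],[0,0,0],76],[[0,0,-0.35],[0,0,0],76],[[0,0,-0.35],[0,0,0],76],[[0,0,-0.2],[0,0,0],76],[[0,0,0],[0,0,0],76],[[0,0,0],[0,0,0],76]]'

```text
time_s: 34.28
eef_pos: [0.5334, 0.3638, 0.2346]
tool_rot: [0.002, 0.03, 1.0, -0.001]
force: [0.0, -0.2, -0.6]
opening: 0.761
```

```bash
python3 snap.py fin wrist scene top; python3 - <<'E'
import numpy as np,cv2,pickle
from h import *
from bench import r
np.set_printoptions(precision=4,suppress=True)
s0=r.read_state();print(s0["time_s"],s0["eef_pos"],s0["force"])
f,s=pickle.load(open("pics/wrist_fin.pkl","rb"));h=cv2.cvtColor(f["image"],cv2.COLOR_RGB2HSV)
b=cv2.inRange(h,(100,110,50),(130,255,255));n,l,st,ce=cv2.connectedComponentsWithStats(b)
for i in range(1,n):
  if st[i,4]>60: print(st[i],ce[i],onz(f,ce[i],.124,s))
o=np.zeros((600,800,3),np.uint8)
o[:250,:400]=cv2.resize(cv2.imread("pics/wrist_fin.png"),(400,250),interpolation=cv2.INTER_AREA)
o[:250,400:]=cv2.resize(cv2.imread("pics/top_fin.png")[120:320,160:480],(400,250))
o[250:,120:680]=cv2.resize(cv2.imread("pics/scene_fin.png")[170:335,220:484],(560,350),interpolation=cv2.INTER_CUBIC)
cv2.imwrite("pics/fin.png",o)
E
```

```text
34.4333 [0.5323 0.3631 0.2317] [ 0.2103  0.5075 -0.2922]
[304 184  32  25 608] [319.8503 196.7796] [0.5333 0.365  0.124 ]
```

View pics/fin.png

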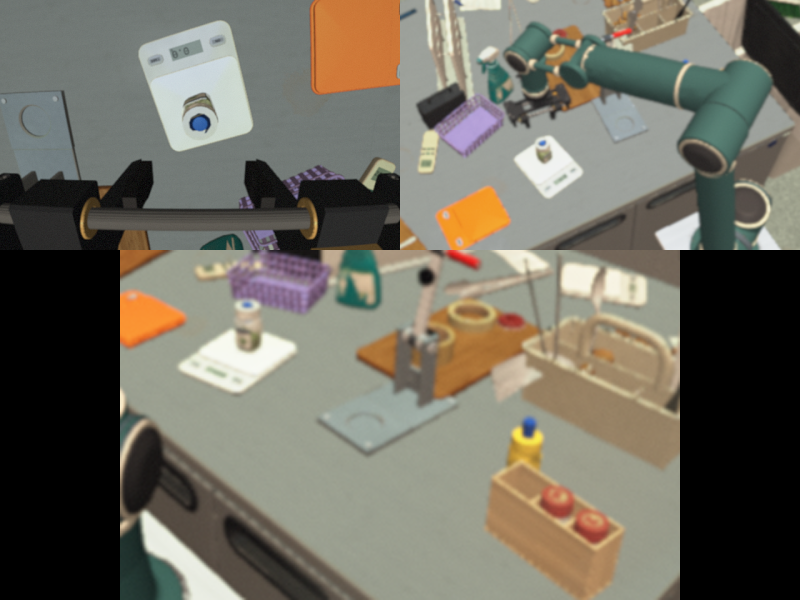

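The jar stands upright on the white scale's pan at (0.533, 0.365), close to its centre, with its stopper flush. The lever is up, the red jars are in the carrier, and the gripper is clear. I hand in.

```bash
python3 -c "
from bench import r
print(r.close_job())"
```

```text
the job is handed in; nothing more can be done
None
```

The job is done and handed in at about 34 s of the 72 s allowed. I lifted the jar out by its stopper, stood it in the press nest, and pulled the lever down to its stop. I then guided the lever back up at about 1 rad/s, let go, and stood the jar on the white scale's pan.

**Last checks:**
- **Jar:** it stands at about (0.533, 0.365), within 5 mm of where I estimated the pan's centre, and looks upright.
- **Stopper:** it looks flush with the cap. Its exact depth was not measured.
- **Lever:** the left grip measured (0.7066, 0.103) after release, within 0.5 mm of its position before the pull.
- **Bystanders and gripper:** both red-capped jars are in their cells and the yellow jar is where it was. The gripper hangs clear with about zero force.

**What failed or disagreed:**
- **First two grasps:** both closed over the top of the stopper. The fingertips turned out to sit about 12 mm behind the reported TCP, not 8 mm ahead of it. Going about 20 mm deeper fixed this; the jar shifted about 3 mm in its cell meanwhile.
- **Lever stop:** the pull peaked at about 32 N in z and the bar slipped roughly 13 mm in the fingers, but stayed held throughout.

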